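# Nest the domed pot lids upside down in their collars

## Robot

A 6-joint arm with a two-finger parallel gripper is mounted at the origin on the work surface. World frame = base frame: x ahead of the robot, y to its left, z up, the work surface at z = 0. Lengths are in m, angles in rad, forces in N, time in s.
With the tool pointing down it reaches from about 0.375 to 0.9 m from the base axis. Payload 3.1 kg.
Tool frame: the origin (TCP) lies between the finger pads; the fingertips stand 19 mm ahead of it and the grasp point (between the pads) is the TCP; z points along the fingers, y is the direction in which the jaws open and shut (so a half turn about z gives the same grasp; the last joint's range is limited). The gripper opens to 87 mm and grips with 3 to 60 N. Pads are 19 mm wide; open, the fingers measure 117 mm over their backs; the gripper's body (75 mm by 190 mm) begins 51 mm behind the grasp point.
Start: joints at [-1.464, 0.527, 1.433, -0, 1.181, -0.178], TCP at [0.176, -0.6, 0.221] pointing down, gripper open.
Joint ranges: [-3.08, 3.08], [-0.75, 2.2], [0.22, 2.44], [-1.43, 4.57], [0, 2.65], [-2.85, 2.85]. Speed limits (rad/s): [2.79, 2.79, 3.14, 3.14, 3.14, 3.14].

## Interface

Orientations are given as a unit quaternion [x, y, z, w].
In Python, from rig import robot gives the robot as it stands.
- The arm moves only by the tool apply_moves, never from a script. Its argument "series" is a list of rows, each a list of 7 numbers: the shift along the tool's x, y, z in cm, then the turn, a rotation vector about the tool's x, y, z in degrees, then the opening, from 0 (shut) to 1 (fully open). In form: [[dx, dy, dz, rx, ry, rz, grip], ...]. A call has 1 to 5 rows; each row is the pose to reach, as a shift and turn from the pose commanded when the call began, along the tool's axes at that moment; what a row does not reach only later rows make up. A row lasts 1/12 s, in which the tool goes at most 41.7 mm and 7.16 degrees, less where a joint would pass 70% of its speed; a pose out of reach is approached as far as the arm can. A call with a gripper value outside its range is refused whole. The fingers move at their own pace and stop on an object; "newtons" is the grip in N (left out, the last holds). Time passes only in rows, so rows that repeat a pose let the fingers close. It gives the time, the measured TCP pose, the force and the opening at its end, in the units of the state.
- robot.get_obs(): the state, without advancing time (a new reading comes with each control period).
- robot.camera(name): name is "scene" or "top" or "wrist"; returns the picture (480x640x3 uint8, red, green, blue); there is no depth.
- robot.camera_params(name): a dict with "mtx" (3x3 intrinsics, pixels), "origin" and "rotation" of the camera in the world. Camera axes: x right, y down, z forward; pixel columns grow to the right and rows downward; lengths in m; the calibration is good to about 2 mm. A picture is of the moment at which its call begins: read the wrist's pose just before it. camera_params takes no time and is no camera call; for the wrist camera it gives the pose at the moment of the call.
- robot.hand_in(): hands the job in, once; it reports no verdict.
The state is a dict: "time": time; "q": joint angles; "joint_velocities": joint speeds; "joint_torque": joint torques, N m; "position": TCP position; "tool_rot": TCP orientation; "ft_force": force on the tool from outside, world axes, zero at the start; "moment": the same for the moment, N m; "grip_width": finger opening in m.
Only numpy, scipy, OpenCV 4.12 (cv2) and the standard library are available. Lean on these libraries where they do the work, as an engineer would, in place of code of your own. Each camera call takes 0.05 s, during which the arm holds its last target. There are 200 camera calls.

## Task

Put away the small domed lids, all still upside down: nest every round lid one inside the next in a single stack standing in the collar with the round foot, and every square-rimmed lid likewise in a single stack in the collar with the square foot, rims squared up with that foot. A lid already standing in the wrong collar has to come out, and a square one standing twisted has to be put straight. Seat each lid fully and level in the one below, and leave the other things on the shelf where they are.

Things in the scene. Friction and masses are not known exactly. Their poses are not given: they have to be found in the camera images.
- round_lid1: Round knobless metal lid, lying upside down (crown down, hollow up). Origin: centre of the flat crown underneath, z up. Its round dome widens from 36 across at the crown to 54 at height 30; there a flat ledge steps out to an upright round rim band 66 across, 3 thick, from height 30 to the rim edge at 48. Hollow 43 deep, wall 3, thick crown, 60 g. May be absent.
- round_lid2: Round knobless metal lid, lying upside down (crown down, hollow up). Origin: centre of the flat crown underneath, z up. Its round dome widens from 36 across at the crown to 54 at height 30; there a flat ledge steps out to an upright round rim band 66 across, 3 thick, from height 30 to the rim edge at 48. Hollow 43 deep, wall 3, thick crown, 60 g. May be absent.
- round_lid3: Round knobless metal lid, lying upside down (crown down, hollow up). Origin: centre of the flat crown underneath, z up. Its round dome widens from 36 across at the crown to 54 at height 30; there a flat ledge steps out to an upright round rim band 66 across, 3 thick, from height 30 to the rim edge at 48. Hollow 43 deep, wall 3, thick crown, 60 g. May be absent.
- round_lid4: Round knobless metal lid, lying upside down (crown down, hollow up). Origin: centre of the flat crown underneath, z up. Its round dome widens from 36 across at the crown to 54 at height 30; there a flat ledge steps out to an upright round rim band 66 across, 3 thick, from height 30 to the rim edge at 48. Hollow 43 deep, wall 3, thick crown, 60 g. May be absent.
- round_lid5: Round knobless metal lid, lying upside down (crown down, hollow up). Origin: centre of the flat crown underneath, z up. Its round dome widens from 36 across at the crown to 54 at height 30; there a flat ledge steps out to an upright round rim band 66 across, 3 thick, from height 30 to the rim edge at 48. Hollow 43 deep, wall 3, thick crown, 60 g. May be absent.
- square_lid1: Square-rimmed knobless metal lid, x and y square to its sides, lying upside down (crown down, hollow up). Origin: centre of the flat crown underneath, z up. Its round dome widens from 36 across at the crown to 54 at height 30; there a flat ledge steps out to an upright square rim band, 62 side to side, 3 thick, from height 30 to the rim edge at 48. Hollow 43 deep, wall 3, thick crown, 60 g. May be absent.
- square_lid2: Square-rimmed knobless metal lid, x and y square to its sides, lying upside down (crown down, hollow up). Origin: centre of the flat crown underneath, z up. Its round dome widens from 36 across at the crown to 54 at height 30; there a flat ledge steps out to an upright square rim band, 62 side to side, 3 thick, from height 30 to the rim edge at 48. Hollow 43 deep, wall 3, thick crown, 60 g. May be absent.
- square_lid3: Square-rimmed knobless metal lid, x and y square to its sides, lying upside down (crown down, hollow up). Origin: centre of the flat crown underneath, z up. Its round dome widens from 36 across at the crown to 54 at height 30; there a flat ledge steps out to an upright square rim band, 62 side to side, 3 thick, from height 30 to the rim edge at 48. Hollow 43 deep, wall 3, thick crown, 60 g. May be absent.
- square_lid4: Square-rimmed knobless metal lid, x and y square to its sides, lying upside down (crown down, hollow up). Origin: centre of the flat crown underneath, z up. Its round dome widens from 36 across at the crown to 54 at height 30; there a flat ledge steps out to an upright square rim band, 62 side to side, 3 thick, from height 30 to the rim edge at 48. Hollow 43 deep, wall 3, thick crown, 60 g. May be absent.
- square_lid5: Square-rimmed knobless metal lid, x and y square to its sides, lying upside down (crown down, hollow up). Origin: centre of the flat crown underneath, z up. Its round dome widens from 36 across at the crown to 54 at height 30; there a flat ledge steps out to an upright square rim band, 62 side to side, 3 thick, from height 30 to the rim edge at 48. Hollow 43 deep, wall 3, thick crown, 60 g. May be absent.
- round_collar: Dark wood ring fixed to the shelf, 22 high, 60 outside, 54 inside, with a thin ROUND foot 96 across and 1 high; a lid's crown stands on the shelf within it (2 play). Origin: centre at shelf level. A lid of either shape may stand in it at the start. A nested lid's ledge rests on the rim edge below: 18 higher per lid, 2 to 3 play; only its 18 mm band stands clear above the band below.
- square_collar: Dark wood ring like the other, 22 high, 60 outside, 54 inside, fixed on a thin SQUARE foot 96 across and 1 high; a lid's crown stands on the shelf within the ring (2 play). Origin: centre at shelf level. A lid of either shape may stand in it at the start. x and y axes square to the foot's sides, which the square rims follow.
- marker: Retractable marker lying down, 142 long, 12 thick; origin under its middle, x along it. Bystander.
- tape_roll: Roll of painter's tape lying flat, 96 across, 24 high; origin under its centre. Bystander.
- egg_cup: White ceramic egg cup, 49 across, 62 high; origin under its centre. Bystander.
- spring_clip: Steel spring clip, 50 by 26, 17 high; origin under its centre. Bystander.
- teaspoon: Steel spoon lying flat, 140 long, x along it; origin under it. Bystander.
- spice_jar: Spice jar, 44 across, 90 high; origin under its centre. Bystander.

How it is judged:
By the outcome, as a careful person would: the job done as asked, in the order asked, and still so for the second after the job is handed in, with the robot touching nothing.
Of round_lid1, square_lid1, round_lid2, square_lid2, round_lid3, square_lid3, round_lid4, square_lid4, round_lid5, square_lid5 only 8 to 10 are there at a start; the rules pass over those that are not, and their reading is None.
At some moment in a run one of round_lid1, square_lid1, round_lid2, square_lid2, round_lid3, square_lid3, round_lid4, square_lid4, round_lid5, square_lid5 may be knocked a few centimetres aside while the robot is not near it.
It also fails if it takes over 210 s, if anything falls off the work surface, if the arm or the gripper's body presses on something with over 40 N, if the wrist force passes 120 N, or if a joint passes its speed limit or range.

## Working session

There is one attempt and no reset: what is moved stays moved. The work goes in short steps, Python scripts to look and compute and a tool call to move; the robot and the scene stay as the last step left them, time stands still between calls to the robot, and variables do not carry over. Pictures are saved under pics/ and viewed, about 12 in all and at most 16, crops included, and the job is handed in when it is done.

Besides the shell and the picture viewer there is one more tool, called after "Emit:" as name(argument=value, ...) on one line, values as JSON. apply_moves: Moves the arm, as the interface text tells. Its arguments: {"type":"object","properties":{"series":{"type":"array"},"newtons":{"type":"number"}},"required":["series"]}

```bash
ls; mkdir -p pics; python3 - <<'E'
from rig import robot
import cv2
for n in ("top","scene"):
    im=robot.camera(n); cv2.imwrite(f"pics/{n}0.png",im[:,:,::-1])
    p=robot.camera_params(n); print(n,p)
o=robot.get_obs();print(o)
E
```

```text
pics
top {'mtx': array([[495.91025493,   0.        , 317.78981812],
       [  0.        , 495.91025493, 237.41642822],
       [  0.        ,   0.        ,   1.        ]]), 'origin': array([ 0.44491831, -0.01058243,  1.08425434]), 'rotation': array([ 0.71365425, -0.69869148,  0.02832714, -0.04153807])}
scene {'mtx': array([[455.54486697,   0.        , 319.05581527],
       [  0.        , 455.54486697, 243.00615024],
       [  0.        ,   0.        ,   1.        ]]), 'origin': array([ 1.32256524, -0.35628662,  0.92517467]), 'rotation': array([ 0.78323569,  0.49776638, -0.20262213, -0.3125936 ])}
{'time': 0.1, 'q': array([-1.46350298e+00,  5.28391821e-01,  1.43373966e+00, -3.17511436e-05,
        1.18140763e+00, -1.78516299e-01]), 'joint_velocities': array([ 9.13985717e-05, -2.78639697e-03, -2.17792098e-03, -9.85359997e-04,
        3.47759791e-04,  1.11244567e-04]), 'joint_torque': array([-8.11877853e-04, -4.40988278e+01, -1.77149820e+01,  6.35174126e-02,
        5.33663901e-02, -3.20375909e-05]), 'position': array([ 0.17614821, -0.59898895,  0.22046903]), 'tool_rot': array([ 9.89805141e-01,  1.42424838e-01,  1.99787030e-05, -9.73131160e-04]), 'ft_force': array([-0.86800885, -0.07653637,  0.49864555]), 'moment': array([-0.00596161, -0.00722462,  0.00258879]), 'grip_width': 0.08713444936778615}
```

View pics/top0.png

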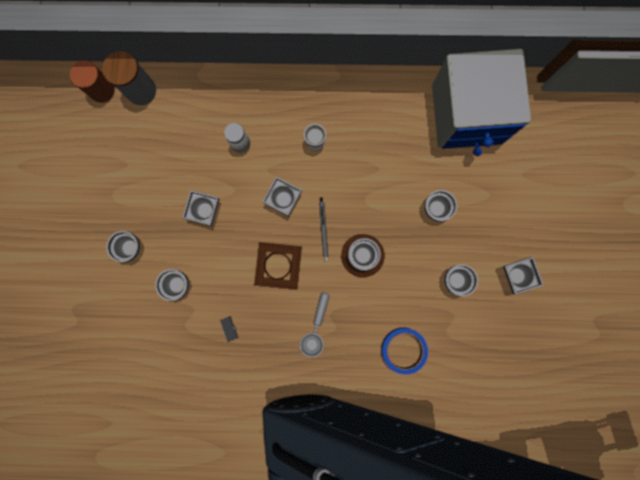

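View pics/scene0.png

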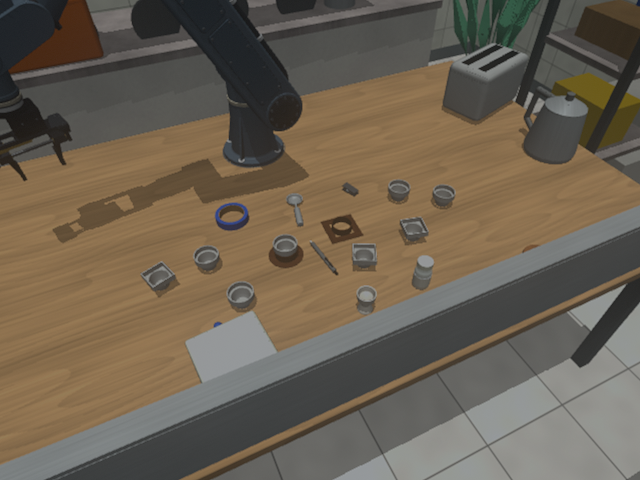

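The top view shows eight lids. The round ones are at about (123,247), (172,285), (440,206), (461,280), plus (364,254) standing in the round collar. The square ones are at (202,209), (283,197), (523,275). The square collar at (278,265) is empty. I'll segment both views and triangulate.

```bash
cat > vis.py <<'E'
from rig import robot
import cv2, numpy as np
from scipy.spatial.transform import Rotation as R
def grab(n):
    p=robot.camera_params(n); return robot.camera(n),p   # params read just before the picture
def ray(p,uv):
    d=np.linalg.inv(p["mtx"])@np.array([uv[0],uv[1],1.]); d=R.from_quat(p["rotation"]).apply(d); return p["origin"],d/np.linalg.norm(d)
def onplane(p,uv,z):
    o,d=ray(p,uv); return o+d*(z-o[2])/d[2]
def proj(p,X):
    c=R.from_quat(p["rotation"]).inv().apply(np.asarray(X)-p["origin"]); u=p["mtx"]@c; return u[:2]/u[2]
def tri(p1,a,p2,b):
    o1,d1=ray(p1,a);o2,d2=ray(p2,b)
    A=np.stack([d1,-d2],1);t=np.linalg.lstsq(A,o2-o1,rcond=None)[0]
    x,y=o1+t[0]*d1,o2+t[1]*d2; return (x+y)/2,np.linalg.norm(x-y)
def grey(im,s=60,v=70):
    h=cv2.cvtColor(im,cv2.COLOR_RGB2HSV); return ((h[...,1]<s)&(h[...,2]>v)).astype(np.uint8)*255
def blobs(m,lo,hi):
    cs,_=cv2.findContours(m,cv2.RETR_EXTERNAL,cv2.CHAIN_APPROX_NONE)
    return [c for c in cs if lo<cv2.contourArea(c)<hi]
def rimhull(c): return cv2.convexHull(c)
E
python3 - <<'E'
from vis import *
ims={n:(cv2.imread(f"pics/{n}0.png")[:,:,::-1].copy(),robot.camera_params(n)) for n in("top","scene")}
B={}
for n,(im,p) in ims.items():
    B[n]=[]
    for c in blobs(grey(im),150,2500):
        h=cv2.convexHull(c);(x,y),(w,hh),a=cv2.minAreaRect(h);m=cv2.moments(h);uv=(m['m10']/m['m00'],m['m01']/m['m00'])
        q=onplane(p,uv,.048)
        if .2<q[0]<1 and abs(q[1])<.6:
            B[n].append((uv,h)); print(n,np.round(uv,1),"area",int(m['m00']),"wh",round(w,1),round(hh,1),round(a,1),np.round(q,4), "fill",round(m['m00']/(w*hh),2))
pt,ps=ims["top"][1],ims["scene"][1]
for uv,h in B["top"]:
    e=proj(ps,onplane(pt,uv,.048))
    d=[(np.linalg.norm(np.array(b[0])-e),b[0]) for b in B["scene"]]
    if d and min(d)[0]<15: print(np.round(uv,1),tri(pt,uv,ps,min(d)[1]))
im=ims["top"][0]
cv2.imwrite("pics/crop0.png",cv2.resize(im[120:380,90:560],None,fx=1.7,fy=1.7,interpolation=cv2.INTER_CUBIC)[:,:,::-1])
E
```

```text
top [315.5 329.1] area 1042 wh 23.5 64.6 5.8 [0.3574 0.0105 0.048 ] fill 0.69
top [171.  284.5] area 789 wh 31.0 32.0 90.0 [0.4423 0.3148 0.048 ] fill 0.8
top [461.2 279.9] area 813 wh 31.6 32.2 78.7 [ 0.4651 -0.2892  0.048 ] fill 0.8
top [523.4 275. ] area 919 wh 30.7 31.0 71.6 [ 0.4779 -0.4173  0.048 ] fill 0.97
top [364.  253.8] area 823 wh 32.0 32.0 90.0 [ 0.515  -0.0874  0.048 ] fill 0.8
top [121.8 246.1] area 770 wh 31.0 31.0 90.0 [0.5206 0.4233 0.048 ] fill 0.8
top [440.6 205.3] area 769 wh 31.1 30.4 45.0 [ 0.6206 -0.2471  0.048 ] fill 0.81
top [200.2 207.6] area 866 wh 29.9 30.1 15.9 [0.606  0.2609 0.048 ] fill 0.96
top [281.8 196. ] area 875 wh 30.0 30.0 26.6 [0.6342 0.0882 0.048 ] fill 0.98
top [314.6 136.2] area 449 wh 26.0 22.0 90.0 [0.7654 0.0215 0.048 ] fill 0.78
top [235.7 135.5] area 440 wh 26.5 19.8 60.3 [0.7642 0.1913 0.048 ] fill 0.84
scene [365.6 298.8] area 465 wh 29.0 20.0 90.0 [0.7737 0.016  0.048 ] fill 0.8
scene [240.1 293.9] area 572 wh 27.0 27.0 90.0 [ 0.6319 -0.2506  0.048 ] fill 0.78
scene [158.1 275.8] area 605 wh 26.0 26.6 48.0 [ 0.4901 -0.4185  0.048 ]
[... 1009 characters left out ...]
p.float64(0.0025162187697048187))
[364.  253.8] (array([ 0.51579895, -0.08826206,  0.0366068 ]), np.float64(8.105795975989812e-05))
[121.8 246.1] (array([0.52070995, 0.42723418, 0.0332962 ]), np.float64(0.004484968704291659))
[440.6 205.3] (array([ 0.62266757, -0.24942647,  0.03647537]), np.float64(0.0005431399412234641))
[200.2 207.6] (array([0.60770298, 0.26353682, 0.03423991]), np.float64(0.00203090897220146))
[281.8 196. ] (array([0.63604799, 0.08873975, 0.03648767]), np.float64(0.0011613530105349715))
[314.6 136.2] (array([0.76801077, 0.02094229, 0.03840635]), np.float64(0.0018863286353063525))
[235.7 135.5] (array([0.7623472 , 0.18827231, 0.04942837]), np.float64(0.005854790978272318))
```

View pics/crop0.png

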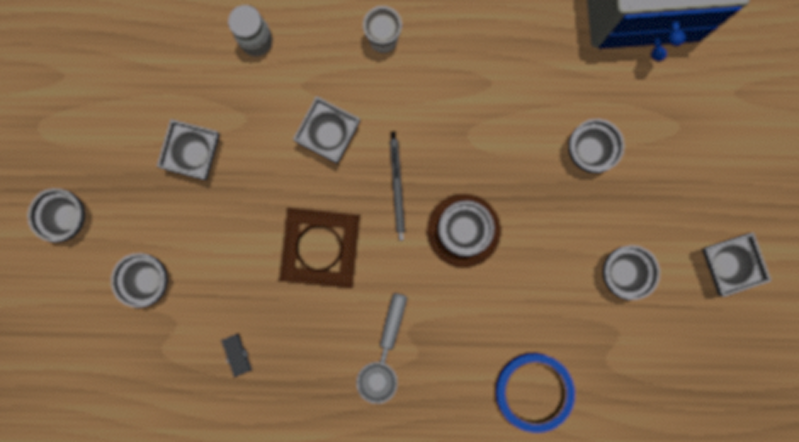

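The crop confirms five round lids and three square ones, with a round lid already in the round collar and the square collar empty. Next I'll move above the right-hand square lid and turn the tool to line up with the world axes.

Emit:
apply_moves(series=[[17,-4.5,0,0,0,16.4,1],[17,-4.5,0,0,0,16.4,1],[17,-4.5,0,0,0,16.4,1],[17,-4.5,0,0,0,16.4,1],[17,-4.5,0,0,0,16.4,1]], newtons=15)

```text
time: 0.52
position: [0.3308, -0.5042, 0.2208]
tool_rot: [1.0, 0.002, 0.001, -0.002]
ft_force: [0.0, 0.1, 0.2]
grip_width: 0.0874
```

Emit:
apply_moves(series=[[15.2,-9.1,0,0,0,0,1],[15.2,-9.1,0,0,0,0,1],[15.2,-9.1,0,0,0,0,1],[15.2,-9.1,0,0,0,0,1],[15.2,-9.1,0,0,0,0,1]])

```text
time: 0.93
position: [0.4831, -0.4138, 0.221]
tool_rot: [1.0, 0.002, 0.001, -0.001]
ft_force: [-0.1, -1.3, -0.1]
grip_width: 0.087
```

```bash
python3 - <<'E'
from vis import *
o=robot.get_obs();print(o["position"],R.from_quat(o["tool_rot"]).as_matrix().round(3),o["q"].round(3))
im,p=grab("wrist");print(p);cv2.imwrite("pics/w1.png",im[:,:,::-1])
print(proj(p,[.4779,-.4173,.048]))
E
```

```text
[ 0.48312903 -0.41383612  0.22098141] [[ 1.     0.004  0.002]
 [ 0.004 -1.     0.002]
 [ 0.002 -0.002 -1.   ]] [-0.885  0.543  1.404  0.003  1.195  0.68 ]
{'mtx': array([[404.14202154,   0.        , 312.98116002],
       [  0.        , 404.14202154, 237.4327051 ],
       [  0.        ,   0.        ,   1.        ]]), 'origin': array([ 0.55167589, -0.41498567,  0.385168  ]), 'rotation': array([ 0.70288288, -0.69994382, -0.09031784,  0.0887524 ])}
[316.43648731 221.87467845]
```

View pics/w1.png

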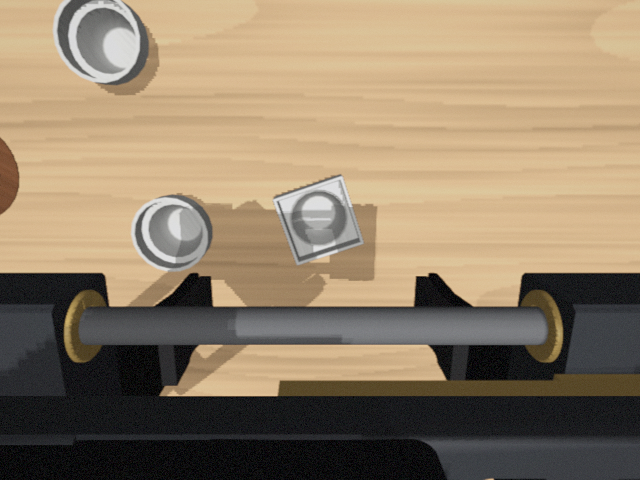

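The wrist view shows the square lid at (318,220), tilted about 18°, with the round lids at (172,232) and (100,40). Before trusting an outline, I'll check the brightness profile to tell the rim top from the band side.

```bash
python3 - <<'E'
from vis import *
im=cv2.imread("pics/w1.png");h=cv2.cvtColor(im,cv2.COLOR_BGR2HSV)
for u in (310,325):
    print(u,[(int(h[v,u,1]),int(h[v,u,2])) for v in list(range(174,198))]); print([(v,int(h[v,u,1]),int(h[v,u,2])) for v in range(236,272)])
print("round col172",[(v,int(h[v,172,1]),int(h[v,172,2])) for v in list(range(190,206))+list(range(256,276))])
E
```

```text
310 [(87, 212), (85, 213), (86, 211), (87, 212), (85, 212), (83, 218), (82, 221), (81, 220), (77, 220), (77, 210), (59, 134), (5, 107), (3, 163), (0, 219), (0, 224), (2, 208), (3, 192), (3, 187), (4, 172), (4, 122), (7, 114), (2, 127), (6, 139), (5, 166)]
[(236, 5, 141), (237, 4, 140), (238, 6, 134), (239, 2, 129), (240, 4, 124), (241, 6, 119), (242, 11, 118), (243, 2, 131), (244, 9, 149), (245, 5, 159), (246, 3, 171), (247, 4, 172), (248, 4, 172), (249, 4, 172), (250, 3, 173), (251, 3, 174), (252, 5, 169), (253, 2, 129), (254, 5, 93), (255, 0, 86), (256, 5, 96), (257, 5, 104), (258, 5, 148), (259, 4, 173), (260, 19, 172), (261, 69, 193), (262, 95, 183), (263, 97, 161), (264, 99, 154), (265, 105, 151), (266, 103, 148), (267, 103, 153), (268, 98, 156), (269, 101, 157), (270, 99, 160), (271, 93, 162)]
325 [(85, 212), (84, 212), (86, 210), (94, 179), (89, 149), (39, 112), (7, 113), (1, 175), (1, 220), (1, 222), (2, 207), (2, 213), (1, 223), (1, 224), (2, 226), (1, 221), (1, 188), (3, 172), (4, 115), (5, 106), (2, 117), (2, 124), (4, 138), (3, 179)]
[(236, 9, 137), (237, 6, 136), (238, 6
[... 382 characters left out ...]
 163), (264, 105, 156), (265, 98, 162), (266, 94, 163), (267, 98, 162), (268, 98, 156), (269, 101, 159), (270, 98, 162), (271, 98, 158)]
round col172 [(190, 84, 218), (191, 85, 219), (192, 85, 219), (193, 80, 216), (194, 72, 163), (195, 18, 101), (196, 5, 99), (197, 4, 125), (198, 1, 198), (199, 1, 222), (200, 2, 224), (201, 2, 220), (202, 2, 219), (203, 2, 216), (204, 5, 165), (205, 7, 116), (256, 3, 168), (257, 2, 221), (258, 0, 224), (259, 2, 223), (260, 2, 225), (261, 0, 222), (262, 1, 198), (263, 4, 122), (264, 3, 101), (265, 5, 100), (266, 5, 95), (267, 0, 96), (268, 2, 146), (269, 3, 166), (270, 5, 164), (271, 36, 161), (272, 90, 165), (273, 100, 164), (274, 104, 162), (275, 95, 164)]
```

```bash
cat >> vis.py <<'E'
def rim(im,p,xy,z=.048,vmax=135,r=.045):
    """dark rim-top ring around xy (world): hull cast on plane z -> centre mm, size mm, yaw deg, roundness"""
    h=cv2.cvtColor(im,cv2.COLOR_RGB2HSV); m=((h[...,1]<45)&(h[...,2]<vmax)).astype(np.uint8)*255
    t=np.linspace(0,2*np.pi,40); poly=np.array([proj(p,[xy[0]+r*np.cos(a),xy[1]+r*np.sin(a),z]) for a in t]).round().astype(int)
    roi=np.zeros_like(m); cv2.fillPoly(roi,[poly],255); m&=roi
    n,l,s,_=cv2.connectedComponentsWithStats(m); 
    if n<2: return None
    keep=np.isin(l,[i for i in range(1,n) if s[i,4]>25])
    v,u=np.nonzero(keep); H=cv2.convexHull(np.stack([u,v],1).astype(np.int32))[:,0]
    W=np.array([onplane(p,q,z)[:2]*1000 for q in H],np.float32)
    c,wh,a=cv2.minAreaRect(W); fill=cv2.contourArea(cv2.convexHull(W))/(wh[0]*wh[1])
    if fill<.88:
        c,ax,_=cv2.fitEllipse(W); return dict(kind="round",c=np.round(c,1),size=np.round(ax,1),fill=round(fill,2))
    return dict(kind="square",c=np.round(c,1),size=np.round(wh,1),yaw=round((a+45)%90-45,1),fill=round(fill,2))
LIDS=[(.442,.315),(.465,-.289),(.478,-.417),(.515,-.087),(.521,.423),(.621,-.247),(.606,.261),(.634,.088)]
E
python3 - <<'E'
from vis import *
im=cv2.imread("pics/w1.png")[:,:,::-1].copy();p=robot.camera_params("wrist")
for q in LIDS[1:3]: print("wrist",q,rim(im,p,q))
im=cv2.imread("pics/top0.png")[:,:,::-1].copy();p=robot.camera_params("top")
for q in LIDS: print("top",q,rim(im,p,q,vmax=110))
h=cv2.cvtColor(im,cv2.COLOR_RGB2HSV)
m=((h[...,2]<95)&(h[...,1]>90)).astype(np.uint8)*255
for c in blobs(m,800,4000):
    H=cv2.convexHull(c)[:,0]; W=np.array([onplane(p,q,.001)[:2]*1000 for q in H],np.float32); print("foot",cv2.minAreaRect(W),cv2.fitEllipse(W))
E
```

```text
wrist (0.465, -0.289) {'kind': 'round', 'c': array([ 467.6, -294.9]), 'size': array([61.8, 67.9]), 'fill': 0.82}
wrist (0.478, -0.417) {'kind': 'square', 'c': array([ 479.8, -419.4]), 'size': array([60.7, 57.8]), 'yaw': 19.1, 'fill': 0.98}
top (0.442, 0.315) {'kind': 'round', 'c': array([442.2, 312.5]), 'size': array([61.1, 66.4]), 'fill': 0.85}
top (0.465, -0.289) {'kind': 'round', 'c': array([ 465. , -287.2]), 'size': array([62. , 65.6]), 'fill': 0.84}
top (0.478, -0.417) {'kind': 'square', 'c': array([ 477.7, -415.4]), 'size': array([60. , 63.3]), 'yaw': 18.9, 'fill': 0.97}
top (0.515, -0.087) {'kind': 'round', 'c': array([514.3, -85. ]), 'size': array([63.6, 68.4]), 'fill': 0.77}
top (0.521, 0.423) {'kind': 'round', 'c': array([520.4, 420.4]), 'size': array([62.2, 67.5]), 'fill': 0.8}
top (0.621, -0.247) {'kind': 'round', 'c': array([ 619.5, -245.2]), 'size': array([62.1, 65.4]), 'fill': 0.85}
top (0.606, 0.261) {'kind': 'square', 'c': array([604.6, 259.9]), 'size': array([62.5, 60.8]), 'yaw': -13.5, 'fill': 0.96}
top (0.634, 0.088) {'kind': 'square', 'c': array([632.7,  87.9]), 'size': array([61.6, 60.2]), 'yaw': -25.7, 'fill': 0.97}
foot ((489.1949157714844, 96.98197937011719), (94.58670806884766, 95.0846176147461), 85.23158264160156) ((489.19610595703125, 99.14889526367188), (108.79285430908203, 141.75131225585938), 178.8735809326172)
foot ((515.7140502929688, -87.60027313232422), (91.88835144042969, 93.8328628540039), 1.1568430662155151) ((515.3032836914062, -87.27327728271484), (93.40796661376953, 94.15831756591797), 91.61361694335938)
foot ((941.8675537109375, -577.963623046875), (142.7950897216797, 255.54470825195312), 0.7413205504417419) ((938.55419921875, -614.2999267578125), (164.2532958984375, 346.2514953613281), 6.039193153381348)
```

Rim sizes come out near 62 and 66, and the heights agree. I'll grasp the right-hand square lid. First I'll close and reopen in place, which calibrates the wrist camera against the jaws.

Emit:
apply_moves(series=[[-0.4,0.5,2,0,0,-7,1],[-0.4,0.5,4,0,0,-14,1],[-0.4,0.5,7,0,0,-19,1],[-0.4,0.5,10,0,0,-19,1],[-0.4,0.5,12,0,0,-19,1]])

```text
time: 1.4
position: [0.4721, -0.4226, 0.0985]
tool_rot: [0.986, 0.164, -0.001, -0.002]
ft_force: [-0.2, 0.1, -0.2]
grip_width: 0.0871
```

Emit:
apply_moves(series=[[0,0,3,0,0,0,1],[0,0,5,0,0,0,1],[0,0,5,0,0,0,0.5],[0,0,5,0,0,0,0.5],[0,0,5,0,0,0,0.5]], newtons=10)

```text
time: 1.82
position: [0.4745, -0.424, 0.0523]
tool_rot: [0.986, 0.164, 0.0, 0.001]
ft_force: [0.5, 0.0, -0.3]
grip_width: 0.0744
```

Emit:
apply_moves(series=[[0,0,0,0,0,0,0.5],[0,0,0,0,0,0,0.5],[0,0,0,0,0,0,0.5]])

```text
time: 2.07
position: [0.4752, -0.4234, 0.0529]
tool_rot: [0.986, 0.165, 0.001, 0.001]
ft_force: [-0.9, -0.4, 0.2]
grip_width: 0.055
```

```bash
python3 - <<'E'
from vis import *
o=robot.get_obs();print(o["position"],o["grip_width"])
im,p=grab("wrist");s,ps=grab("scene")
o=robot.get_obs();print(o["position"],o["grip_width"])
a=cv2.resize(s[190:330,80:280],(640,448),interpolation=cv2.INTER_CUBIC)
cv2.imwrite("pics/w2.png",np.vstack([cv2.resize(im,(400,300)),cv2.resize(a,(400,280))])[:,:,::-1])
E
```

```text
[ 0.47522918 -0.42337779  0.05291739] 0.05495472388457003
[ 0.47505743 -0.42292944  0.05234686] 0.0481634570099266
```

View pics/w2.png

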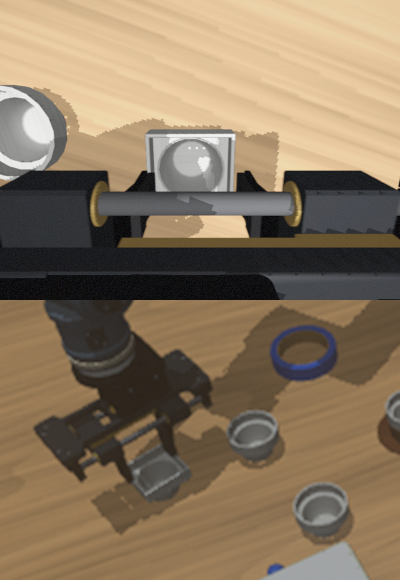

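```bash
python3 - <<'E'
from vis import *
o=robot.get_obs();print(o["position"],o["grip_width"])
im,p=grab("wrist"); print(rim(im,p,(.48,-.419)),rim(im,p,(.50,-.41)))
print("tcp proj",proj(p,o["position"]),"tips",[proj(p,o["position"]+R.from_quat(o["tool_rot"]).apply([0,s*.024,.019])) for s in(-1,1)],"lid ctr",proj(p,[.479,-.419,.048]))
t,pt=grab("top"); 
cv2.imwrite("pics/t2.png",cv2.resize(t[230:330,430:580],(750,500),interpolation=cv2.INTER_CUBIC)[:,:,::-1])
E
```

```text
[ 0.47505743 -0.42292944  0.05234686] 0.0481634570099266
{'kind': 'round', 'c': array([ 477.7, -419.4]), 'size': array([85.9, 87.8]), 'fill': 0.84} {'kind': 'round', 'c': array([ 487.9, -415.3]), 'size': array([63.6, 78. ]), 'fill': 0.85}
tcp proj [310.87773652 294.35992315] tips [array([261.24254699, 278.99394965]), array([361.01766949, 278.9800435 ])] lid ctr [305.40885584 280.01129982]
```

View pics/t2.png

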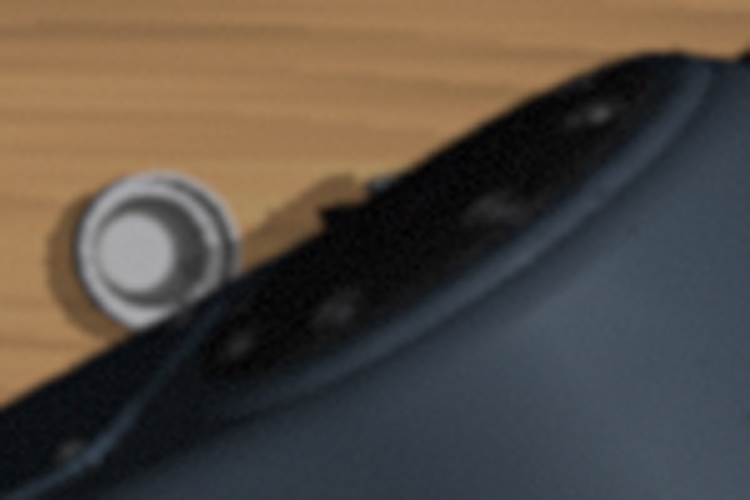

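Emit:
apply_moves(series=[[0,0,0,0,0,0,0.5],[0,0,0,0,0,0,0.5],[0,0,0,0,0,0,0.5]])

```text
time: 2.52
position: [0.4747, -0.4225, 0.0513]
tool_rot: [0.986, 0.165, -0.0, -0.0]
ft_force: [-0.3, 0.5, -0.5]
grip_width: 0.0437
```

```bash
python3 - <<'E'
from vis import *
o=robot.get_obs();print(o["position"],o["grip_width"])
im,p=grab("wrist"); s,_=grab("scene")
a=cv2.resize(s[235:305,110:220],(550,350),interpolation=cv2.INTER_CUBIC)
cv2.imwrite("pics/w3.png",np.vstack([im[190:390,45:595],a])[:,:,::-1])
f=lambda x,y,z:proj(p,[x,y,z]).round()
print(f(.479+.031*np.cos(.33),-.419+.031*np.sin(.33),.048))
E
```

```text
[ 0.47470427 -0.42251228  0.05131884] 0.04365841458034159
[306. 211.]
```

View pics/w3.png

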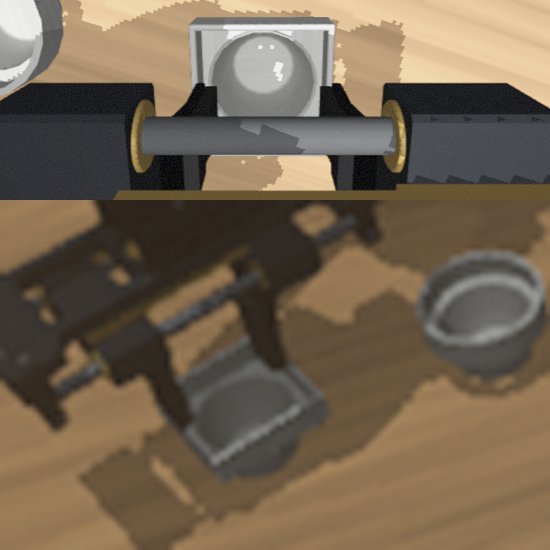

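```bash
python3 - <<'E'
from vis import *
p=robot.camera_params("scene")
for uv in((147,280),(165,268)):
  for z in (.032,.05): print(uv,z,onplane(p,uv,z).round(4))
o=robot.get_obs();Rt=R.from_quat(o["tool_rot"])
for s in(-1,1): print("tip",o["position"]+Rt.apply([0,s*.022,.019]), proj(p,o["position"]+Rt.apply([0,s*.022,.019])))
for a in (1,-1):
  for b in (1,-1):
    q=np.array([.4798,-.4194,.048])+R.from_euler('z',19,degrees=True).apply([a*.031,b*.031,0]); print("corner",q.round(3),proj(p,q).round())
E
```

```text
(147, 280) 0.032 [ 0.4768 -0.4477  0.032 ]
(147, 280) 0.05 [ 0.4938 -0.4459  0.05  ]
(165, 268) 0.032 [ 0.4561 -0.3981  0.032 ]
(165, 268) 0.05 [ 0.4736 -0.3973  0.05  ]
tip [ 0.46751783 -0.40171524  0.03226672] [164.50708456 271.43573877]
tip [ 0.48182782 -0.44332322  0.03225938] [149.12357196 280.76350151]
corner [ 0.499 -0.38   0.048] [174. 273.]
corner [ 0.519 -0.439  0.048] [152. 287.]
corner [ 0.44  -0.4    0.048] [161. 260.]
corner [ 0.461 -0.459  0.048] [140. 273.]
```

Emit:
apply_moves(series=[[0,0,0,0,0,0,0.7],[0,0,0,0,0,0,0.7],[0,0,0,0,0,0,0.7],[0,0,0,0,0,0,0.7],[0,0,0,0,0,0,0.7]])

```text
time: 3.03
position: [0.4747, -0.4226, 0.0513]
tool_rot: [0.986, 0.165, -0.0, -0.0]
ft_force: [0.5, 0.4, 0.4]
grip_width: 0.0597
```

```bash
python3 - <<'E'
from vis import *
o=robot.get_obs();print(o["position"],o["grip_width"],o["ft_force"])
im,p=grab("wrist"); s,_=grab("scene")
a=cv2.resize(s[235:305,110:220],(550,350),interpolation=cv2.INTER_CUBIC)
cv2.imwrite("pics/w4.png",np.vstack([im[190:390,45:595],a])[:,:,::-1])
E
```

```text
[ 0.47469367 -0.42257628  0.0513328 ] 0.05969229090084969 [0.49764929 0.38653955 0.35296716]
```

View pics/w4.png

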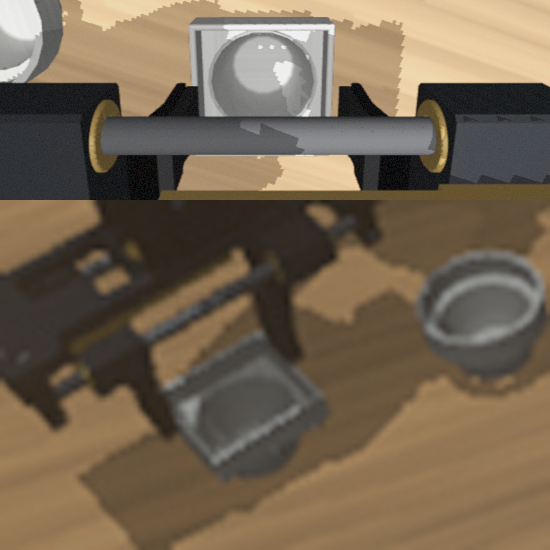

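The fingers closed without touching anything, so they must have passed over the rim. The true tips sit higher than I assumed. I'll centre and go lower.

Emit:
apply_moves(series=[[0,0,0,0,0,0,1],[0,0,0,0,0,0,1],[0,0,0,0,0,0,1],[0,0,0,0,0,0,1],[0,0,0,0,0,0,1]])

```text
time: 3.55
position: [0.4747, -0.4226, 0.0514]
tool_rot: [0.986, 0.165, 0.0, 0.0]
ft_force: [0.9, -0.4, -0.6]
grip_width: 0.0837
```

Emit:
apply_moves(series=[[0.6,-0.1,0,0,0,0,1],[0.6,-0.1,0.6,0,0,0,1],[0.6,-0.1,1.2,0,0,0,1],[0.6,-0.1,1.2,0,0,0,1],[0.6,-0.1,1.2,0,0,0,1]])

```text
time: 3.97
position: [0.4796, -0.4191, 0.0384]
tool_rot: [0.986, 0.165, -0.0, -0.001]
ft_force: [0.6, -0.4, -0.2]
grip_width: 0.0872
```

Emit:
apply_moves(series=[[0,0,0,0,0,0,0.5],[0,0,0,0,0,0,0.5],[0,0,0,0,0,0,0.5],[0,0,0,0,0,0,0.5],[0,0,0,0,0,0,0.5]])

```text
time: 4.38
position: [0.48, -0.4197, 0.0395]
tool_rot: [0.986, 0.165, 0.0, 0.0]
ft_force: [0.2, -0.3, 0.0]
grip_width: 0.0621
```

Emit:
apply_moves(series=[[0,0,0,0,0,0,0.5],[0,0,0,0,0,0,0.5],[0,0,0,0,0,0,0.5]])

```text
time: 4.63
position: [0.48, -0.4197, 0.0395]
tool_rot: [0.986, 0.165, 0.0, 0.0]
ft_force: [0.8, 0.5, 1.1]
grip_width: 0.0619
```

The grip width is 62 mm, so the lid is held. Next I'll find how high a grasp still holds, because nesting needs tips that don't reach the band below.

Emit:
apply_moves(series=[[0,0,0,0,0,0,0.85],[0,0,0,0,0,0,0.85],[0,0,0,0,0,0,0.85],[0,0,-0.7,0,0,0,0.85],[0,0,-0.7,0,0,0,0.85]])

```text
time: 5.05
position: [0.4805, -0.4203, 0.0475]
tool_rot: [0.986, 0.165, 0.0, 0.001]
ft_force: [0.1, 0.2, 0.4]
grip_width: 0.0734
```

Emit:
apply_moves(series=[[0,0,0,0,0,0,0.5],[0,0,0,0,0,0,0.5],[0,0,0,0,0,0,0.5],[0,0,0,0,0,0,0.5],[0,0,0,0,0,0,0.5]])

```text
time: 5.47
position: [0.48, -0.4196, 0.0464]
tool_rot: [0.986, 0.165, -0.0, -0.0]
ft_force: [-0.3, 0.5, 0.8]
grip_width: 0.061
```

Emit:
apply_moves(series=[[0,0,0,0,0,0,0.5],[0,0,0,0,0,0,0.5],[0,0,0,0,0,0,0.5]])

```text
time: 5.72
position: [0.48, -0.4196, 0.0464]
tool_rot: [0.986, 0.165, -0.0, -0.0]
ft_force: [-0.2, 0.8, 1.5]
grip_width: 0.0611
```

Emit:
apply_moves(series=[[0,0,0,0,0,0,0.9],[0,0,0,0,0,0,0.9],[0,0,0,0,0,0,1],[0,0,-3,0,0,0,1],[0,0,-7,0,0,0,1]])

```text
time: 6.13
position: [0.4778, -0.4171, 0.1128]
tool_rot: [0.986, 0.165, -0.003, -0.004]
ft_force: [-0.2, -0.2, 0.2]
grip_width: 0.0837
```

Emit:
apply_moves(series=[[0,0,-4,0,0,0,1],[0,0,-8,0,0,0,1],[0,0,-10,0,0,0,1],[0,0,-10,0,0,0,1],[0,0,-10,0,0,0,1]])

```text
time: 6.55
position: [0.4805, -0.4202, 0.2179]
tool_rot: [0.986, 0.165, 0.001, 0.001]
ft_force: [-0.0, -0.6, -0.5]
grip_width: 0.0869
```

```bash
cat >> vis.py <<'E'
def tool(): 
    o=robot.get_obs(); return o["position"]*1000,R.from_quat(o["tool_rot"]),o
def delta(xy):  # world mm target -> tool-frame mm from the present TCP
    P,Rt,_=tool(); return Rt.inv().apply(np.array([xy[0]-P[0],xy[1]-P[1],0])).round(1)
E
python3 - <<'E'
from vis import *
P,Rt,o=tool();print(P.round(1),o["joint_velocities"].round(3))
im,p=grab("wrist"); cv2.imwrite("pics/w5.png",im[:,:,::-1])
for v in(115,125,135):
    r=rim(im,p,(.48,-.42),vmax=v);print(r, delta(r["c"]))
r=rim(im,p,(.467,-.293));print(r)
E
```

```text
[ 480.5 -420.2  217.9] [-0.003  0.048  0.057 -0.001 -0.001  0.001]
{'kind': 'square', 'c': array([ 480.5, -419.4]), 'size': array([60.1, 56.9]), 'yaw': 18.9, 'fill': 0.98} [ 0.8  0.5 -0. ]
{'kind': 'square', 'c': array([ 480.5, -419.4]), 'size': array([60.1, 56.9]), 'yaw': 18.9, 'fill': 0.99} [ 0.8  0.5 -0. ]
{'kind': 'square', 'c': array([ 480.6, -419.8]), 'size': array([60.1, 57.7]), 'yaw': 18.9, 'fill': 0.99} [ 0.7  0.9 -0. ]
{'kind': 'round', 'c': array([ 467.8, -293.9]), 'size': array([61.3, 67.2]), 'fill': 0.81}
```

The jaw axis agrees with the wrist camera to under 1 mm. I'll pick the lid with the TCP at z≈43 mm, lift it, and carry it to hover short of the square collar, turned to match the foot.

Emit:
apply_moves(series=[[0.1,0,4,0,0,0,1],[0.1,0,8,0,0,0,1],[0.1,0,12,0,0,0,1],[0.1,0,15,0,0,0,1],[0.1,0,17.3,0,0,0,1]])

```text
time: 7.02
position: [0.4781, -0.4161, 0.0374]
tool_rot: [0.986, 0.165, -0.002, -0.004]
ft_force: [-0.1, -0.6, 0.2]
grip_width: 0.0872
```

Emit:
apply_moves(series=[[0,0,0,0,0,0,1],[0,0,0,0,0,0,0.6],[0,0,0,0,0,0,0.6],[0,0,0,0,0,0,0.6],[0,0,0,0,0,0,0.6]], newtons=15)

```text
time: 7.43
position: [0.4818, -0.4204, 0.0452]
tool_rot: [0.986, 0.165, 0.001, 0.002]
ft_force: [-0.9, 0.7, -0.4]
grip_width: 0.0682
```

Emit:
apply_moves(series=[[0,0,0,0,0,0,0.6],[0,0,0,0,0,0,0.6],[0,0,-1,0,0,0,0.6],[0,0,-3,0,0,0,0.6],[0,0,-6,0,0,0,0.6]])

```text
time: 7.85
position: [0.4794, -0.4176, 0.1021]
tool_rot: [0.986, 0.165, -0.002, -0.003]
ft_force: [0.5, 0.9, -0.4]
grip_width: 0.0614
```

Emit:
apply_moves(series=[[0,0,-3,0,0,0,0.6],[0,0,-6,0,0,0,0.6],[0,0,-9,0,0,0,0.6],[0,0,-10.5,0,0,0,0.6],[0,0,-11,0,0,0,0.6]])

```text
time: 8.27
position: [0.4823, -0.4208, 0.2182]
tool_rot: [0.986, 0.165, 0.002, 0.003]
ft_force: [0.0, -0.1, -0.8]
grip_width: 0.061
```

Emit:
apply_moves(series=[[1,-3.3,0,0,0,5,0.6],[2,-6.6,0,0,0,10,0.6],[3,-9.9,0,0,0,15,0.6],[4,-13.2,0,0,0,20,0.6],[4.9,-16.5,0,0,0,23.8,0.6]])

```text
time: 8.68
position: [0.4727, -0.2453, 0.2127]
tool_rot: [0.999, -0.044, -0.001, -0.001]
ft_force: [-0.4, 0.7, -0.4]
grip_width: 0.0614
```

Emit:
apply_moves(series=[[-0.5,-3.4,0,0,0,0,0.6],[-0.9,-6.8,0,0,0,0,0.6],[-1.4,-10.2,0,0,0,0,0.6],[-1.9,-13.6,0,0,0,0,0.6],[-2.3,-17.1,0,0,0,0,0.6]])

```text
time: 9.1
position: [0.4638, -0.0733, 0.2128]
tool_rot: [0.999, -0.042, -0.001, -0.0]
ft_force: [1.1, 0.2, -0.5]
grip_width: 0.061
```

Emit:
apply_moves(series=[[-0.5,-3.4,0,0,0,0,0.6],[-0.9,-6.8,0,0,0,0,0.6],[-1.4,-10.2,0,0,0,0,0.6],[-1.9,-13.6,0,0,0,0,0.6],[-2.3,-17.1,0,0,0,0,0.6]])

```text
time: 9.52
position: [0.4551, 0.0988, 0.2129]
tool_rot: [0.999, -0.042, -0.001, 0.0]
ft_force: [1.4, -0.6, -0.2]
grip_width: 0.0612
```

Emit:
apply_moves(series=[[0,0,0,0,0,0,0.6],[0,0,0,0,0,0,0.6],[0,0,0,0,0,0,0.6]])

```text
time: 9.77
position: [0.4561, 0.0971, 0.213]
tool_rot: [0.999, -0.042, -0.0, 0.0]
ft_force: [-0.2, -0.1, -0.6]
grip_width: 0.0612
```

```bash
python3 - <<'E'
from vis import *
P,Rt,o=tool();print(P.round(1),Rt.as_euler('xyz',degrees=True).round(1),o["grip_width"])
im,p=grab("wrist"); cv2.imwrite("pics/w6.png",im[:,:,::-1])
E
```

```text
[456.1  97.1 213. ] [180.    0.   -4.8] 0.0612409629342149
```

View pics/w6.png

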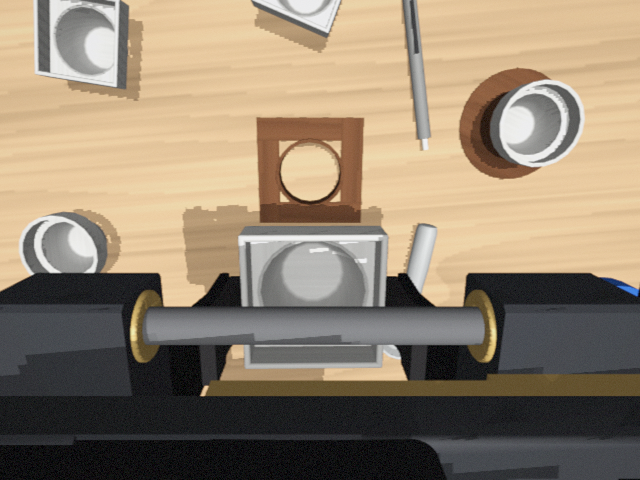

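The wrist view shows the held lid level in the jaws (rim about 240–387 by 227–367), with the square foot in front of it (258–363 by 118–222). Next I'll measure both in the same view.

```bash
cat >> vis.py <<'E'
def foot(im,p,xy,r=.085,z=.001):
    h=cv2.cvtColor(im,cv2.COLOR_RGB2HSV); m=((h[...,1]>115)&(h[...,2]<150)&(h[...,2]>30)).astype(np.uint8)*255
    t=np.linspace(0,2*np.pi,40); poly=np.array([proj(p,[xy[0]+r*np.cos(a),xy[1]+r*np.sin(a),z]) for a in t]).round().astype(int)
    roi=np.zeros_like(m); cv2.fillPoly(roi,[poly],255); m=cv2.morphologyEx(m&roi,cv2.MORPH_OPEN,np.ones((3,3)))
    c=max(blobs(m,50,1e6),key=cv2.contourArea); H=cv2.convexHull(c)[:,0]
    W=np.array([onplane(p,q,z)[:2]*1000 for q in H],np.float32); (cc,wh,a)=cv2.minAreaRect(W)
    (ec,ax,_)=cv2.fitEllipse(W)
    return dict(c=np.round(cc,1),size=np.round(wh,1),yaw=round((a+45)%90-45,1),ell=np.round(ec,1),ax=np.round(ax,1))
E
python3 - <<'E'
from vis import *
im=cv2.imread("pics/w6.png")[:,:,::-1].copy();p=robot.camera_params("wrist")
h=cv2.cvtColor(im,cv2.COLOR_RGB2HSV)
print("foot px",h[205,270],h[130,300],"shadow",h[240,220],"wood",h[100,220])
f=foot(im,p,(.489,.097));print("foot",f,delta(f["c"]))
P,_,_=tool()
for col in (300,330): print([(v,int(h[v,col,2])) for v in list(range(222,244))+list(range(340,372))])
for row in (260,): print([(u,int(h[row,u,2])) for u in list(range(236,254))+list(range(374,392))])
for q in((.515,-.087),):
  print(foot(im,p,q)); 
for q in LIDS[:1]+LIDS[3:4]+LIDS[6:8]: print(q,rim(im,p,q))
E
```

```text
foot px [ 12 137  97] [ 12 134 148] shadow [ 17  94 179] wood [ 17  83 224]
foot {'c': array([489.5,  95.7]), 'size': array([95.1, 95.1]), 'yaw': -4.9, 'ell': array([489. ,  95.7]), 'ax': array([ 96.7, 342.3])} [33.1 -2.  -0. ]
[(222, 115), (223, 167), (224, 173), (225, 170), (226, 108), (227, 117), (228, 117), (229, 118), (230, 117), (231, 116), (232, 120), (233, 116), (234, 130), (235, 200), (236, 234), (237, 241), (238, 241), (239, 236), (240, 218), (241, 197), (242, 193), (243, 134), (340, 98), (341, 90), (342, 90), (343, 81), (344, 109), (345, 182), (346, 150), (347, 101), (348, 99), (349, 104), (350, 104), (351, 104), (352, 107), (353, 104), (354, 102), (355, 106), (356, 109), (357, 103), (358, 103), (359, 109), (360, 104), (361, 103), (362, 110), (363, 153), (364, 173), (365, 186), (366, 184), (367, 181), (368, 170), (369, 174), (370, 174), (371, 175)]
[(222, 115), (223, 172), (224, 177), (225, 167), (226, 114), (227, 110), (228, 118), (229, 118), (230, 112), (231, 115), (232, 117), (233, 115), (234, 139), (235, 209), (236, 239), (237, 240), (238, 240), (239, 236), (240, 215),
[... 715 characters left out ...]
 155), (382, 177), (383, 186), (384, 183), (385, 179), (386, 175), (387, 211), (388, 233), (389, 235), (390, 235), (391, 234)]
{'c': array([516.1, -77.6]), 'size': array([71.9, 94.1]), 'yaw': -4.5, 'ell': array([515.5, -88.7]), 'ax': array([94.3, 94.7])}
(0.442, 0.315) {'kind': 'round', 'c': array([436.6, 310.8]), 'size': array([74.7, 89.5]), 'fill': 0.81}
(0.515, -0.087) {'kind': 'round', 'c': array([515.8, -83.2]), 'size': array([62.6, 70.4]), 'fill': 0.81}
(0.606, 0.261) {'kind': 'square', 'c': array([606.2, 255. ]), 'size': array([66. , 60.4]), 'yaw': -14.7, 'fill': 0.9}
(0.634, 0.088) {'kind': 'square', 'c': array([606.4, 100. ]), 'size': array([59.7,  3.2]), 'yaw': -26.3, 'fill': 0.92}
```

```bash
python3 - <<'E'
from vis import *
p=robot.camera_params("wrist");P,Rt,o=tool()
for z in(.214,.2176,.221):
    a=[Rt.inv().apply(onplane(p,q,z)*1000-P) for q in((315,234.3),(315,367.7),(239.5,260),(386.8,260))]
    print(z,"x",a[0][0].round(1),a[1][0].round(1),"ctr",((a[0][0]+a[1][0])/2).round(2),"len",(a[0][0]-a[1][0]).round(1),"y",a[2][1].round(1),a[3][1].round(1),"ctr",((a[2][1]+a[3][1])/2).round(2),"w",(a[3][1]-a[2][1]).round(1))
E
```

```text
0.214 x 27.7 -35.1 ctr -3.71 len 62.7 y -30.2 32.2 ctr 1.02 w 62.4
0.2176 x 28.6 -32.8 ctr -2.1 len 61.3 y -29.5 31.5 ctr 1.02 w 61.0
0.221 x 29.4 -30.6 ctr -0.58 len 60.0 y -28.8 30.9 ctr 1.03 w 59.7
```

In that frame the lid-to-foot offset is dx≈+35.7 mm, dy≈-2.9 mm. I'll place it in stages.

Emit:
apply_moves(series=[[3.6,-0.3,0,0,0,0,0.6],[3.6,-0.3,0,0,0,0,0.6],[3.6,-0.3,4,0,0,0,0.6],[3.6,-0.3,8,0,0,0,0.6],[3.6,-0.3,11,0,0,0,0.6]])

```text
time: 10.23
position: [0.493, 0.0953, 0.1016]
tool_rot: [0.999, -0.044, 0.0, 0.0]
ft_force: [-0.5, -0.1, -0.8]
grip_width: 0.061
```

Emit:
apply_moves(series=[[0,0,1,0,0,0,0.6],[0,0,2,0,0,0,0.6],[0,0,3,0,0,0,0.6],[0,0,4,0,0,0,0.6],[0,0,4.5,0,0,0,0.6]])

```text
time: 10.65
position: [0.4934, 0.0969, 0.0582]
tool_rot: [0.999, -0.042, 0.001, 0.0]
ft_force: [-0.5, 1.4, -0.1]
grip_width: 0.0609
```

Emit:
apply_moves(series=[[0,0,0.5,0,0,0,0.6],[0,0,1,0,0,0,0.6],[0,0,1.3,0,0,0,0.6],[0,0,1.3,0,0,0,0.6],[0,0,1.3,0,0,0,0.6]])

```text
time: 11.07
position: [0.4929, 0.0973, 0.0455]
tool_rot: [0.999, -0.042, 0.0, -0.0]
ft_force: [0.3, -0.6, -1.4]
grip_width: 0.061
```

Emit:
apply_moves(series=[[0,0,0.1,0,0,0,0.6],[0,0,0.2,0,0,0,0.6],[0,0,0.3,0,0,0,0.6],[0,0,0.3,0,0,0,0.6]])

```text
time: 11.4
position: [0.4935, 0.0977, 0.0444]
tool_rot: [0.999, -0.042, 0.001, -0.0]
ft_force: [-2.2, 1.7, 13.9]
grip_width: 0.0615
```

```bash
python3 - <<'E'
from vis import *
P,Rt,o=tool();print(P.round(1),o["ft_force"].round(1),o["grip_width"])
E
```

```text
[493.5  97.7  44.4] [-2.2  1.7 13.9] 0.061459940156935226
```

The lid is seated, with 14 N contact at TCP z 44.4. I'll release it, rise, and hover so the camera is straight above the next square lid.

Emit:
apply_moves(series=[[0,0,-0.3,0,0,0,0.6],[0,0,-0.3,0,0,0,1],[0,0,-0.3,0,0,0,1],[0,0,-0.3,0,0,0,1],[0,0,-0.3,0,0,0,1]])

```text
time: 11.82
position: [0.4926, 0.0972, 0.0451]
tool_rot: [0.999, -0.042, -0.0, 0.0]
ft_force: [0.3, 0.3, 0.2]
grip_width: 0.0809
```

Emit:
apply_moves(series=[[0,0,-1.5,0,0,0,1],[0,0,-4.5,0,0,0,1],[0,0,-8.5,0,0,0,1],[0,0,-12.5,0,0,0,1],[0,0,-16.6,0,0,0,1]])

```text
time: 12.23
position: [0.4918, 0.0972, 0.2124]
tool_rot: [0.999, -0.042, -0.001, 0.0]
ft_force: [0.6, -0.7, 0.1]
grip_width: 0.087
```

Emit:
apply_moves(series=[[2.5,-1,0,0,0,7,1],[5,-2,0,0,0,14,1],[7.7,-2.7,0,0,0,21,1],[7.7,-2.7,0,0,0,21,1],[7.7,-2.7,0,0,0,21,1]])

```text
time: 12.65
position: [0.5723, 0.1177, 0.2107]
tool_rot: [0.975, -0.223, -0.0, 0.0]
ft_force: [-0.4, -0.2, -0.5]
grip_width: 0.0871
```

Emit:
apply_moves(series=[[0,0,0,0,0,0,1],[0,0,0,0,0,0,1],[0,0,0,0,0,0,1]])

```text
time: 12.9
position: [0.5703, 0.1175, 0.2109]
tool_rot: [0.975, -0.223, -0.001, 0.0]
ft_force: [0.1, 0.3, -1.6]
grip_width: 0.087
```

```bash
cat >> vis.py <<'E'
def outline(im,p,xy,z=.048,r=.05):
    """whole grey lid seen from straight above: hull of the grey blob on plane z (rim is its widest part)"""
    m=grey(im,55,75); t=np.linspace(0,2*np.pi,40); poly=np.array([proj(p,[xy[0]+r*np.cos(a),xy[1]+r*np.sin(a),z]) for a in t]).round().astype(int)
    roi=np.zeros_like(m); cv2.fillPoly(roi,[poly],255); m=cv2.morphologyEx(m&roi,cv2.MORPH_OPEN,np.ones((3,3)))
    B=blobs(m,200,1e6)
    if not B: return None
    H=cv2.convexHull(max(B,key=cv2.contourArea))[:,0].astype(float)
    ctr=H.mean(0); W=np.array([onplane(p,q+.5*(q-ctr)/np.linalg.norm(q-ctr),z)[:2]*1000 for q in H],np.float32)
    c,wh,a=cv2.minAreaRect(W); fill=cv2.contourArea(cv2.convexHull(W))/(wh[0]*wh[1])
    if fill<.88:
        c,wh,_=cv2.fitEllipse(W); a=0
    return dict(c=np.round(c,1),size=np.round(wh,1),yaw=round((a+45)%90-45,1),fill=round(fill,2),px=ctr.round())
E
python3 - <<'E'
from vis import *
P,Rt,o=tool();print(P.round(1),Rt.as_euler('xyz',degrees=True).round(1))
im,p=grab("wrist"); cv2.imwrite("pics/w7.png",im[:,:,::-1])
r=outline(im,p,(.634,.088));print(r,delta(r["c"]))
t,pt=grab("top")
for q in LIDS[:2]+LIDS[4:7]: print(q,outline(t,pt,q))
E
```

```text
[570.3 117.5 210.9] [ 1.799e+02  1.000e-01 -2.580e+01]
{'c': array([635.7,  87.8]), 'size': array([63.3, 62.4]), 'yaw': -25.8, 'fill': 0.98, 'px': array([319., 134.])} [71.5 -1.6 -0.1]
(0.442, 0.315) None
(0.465, -0.289) {'c': array([ 465.1, -288.8]), 'size': array([67.5, 70.6]), 'yaw': 0, 'fill': 0.83, 'px': array([461., 280.])}
(0.521, 0.423) {'c': array([520.6, 422.6]), 'size': array([68.7, 69.5]), 'yaw': 0, 'fill': 0.83, 'px': array([123., 247.])}
(0.621, -0.247) {'c': array([ 620.5, -246.6]), 'size': array([67.9, 70.4]), 'yaw': 0, 'fill': 0.8, 'px': array([441., 206.])}
(0.606, 0.261) {'c': array([587.1, 260.7]), 'size': array([36.8, 62.7]), 'yaw': 0, 'fill': 0.85, 'px': array([200., 217.])}
```

View pics/w7.png

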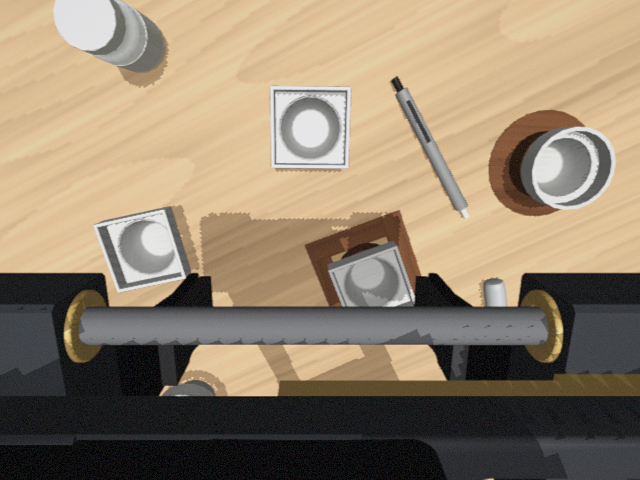

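From straight above, the square lid reads 63.3×62.4 at (635.7,87.8), and the first lid stands straight in the square collar. I'll pick this one and carry it to a hover with the collar directly under the camera.

Emit:
apply_moves(series=[[3.5,-0.2,1,0,0,0,1],[7.1,-0.2,2,0,0,0,1],[7.1,-0.2,6,0,0,0,1],[7.1,-0.2,10,0,0,0,1],[7.1,-0.2,12,0,0,0,1]])

```text
time: 13.42
position: [0.6339, 0.088, 0.0871]
tool_rot: [0.975, -0.224, -0.003, 0.001]
ft_force: [-1.2, 0.3, -1.5]
grip_width: 0.0868
```

Emit:
apply_moves(series=[[0,0,3,0,0,0,1],[0,0,4.8,0,0,0,1],[0,0,4.8,0,0,0,1],[0,0,4.8,0,0,0,0.6],[0,0,4.8,0,0,0,0.6]])

```text
time: 13.83
position: [0.6375, 0.0885, 0.0446]
tool_rot: [0.975, -0.223, 0.001, -0.0]
ft_force: [0.2, 0.0, 0.2]
grip_width: 0.08
```

Emit:
apply_moves(series=[[0,0,0,0,0,0,0.6],[0,0,0,0,0,0,0.6],[0,0,0,0,0,0,0.6],[0,0,0,0,0,0,0.6]])

```text
time: 14.17
position: [0.6375, 0.0884, 0.0449]
tool_rot: [0.975, -0.223, 0.001, -0.0]
ft_force: [0.1, 0.5, 4.5]
grip_width: 0.0613
```

Emit:
apply_moves(series=[[0,0,-2,0,0,0,0.6],[0,0,-6,0,0,0,0.6],[0,0,-10,0,0,0,0.6],[0,0,-14,0,0,0,0.6],[0,0,-17,0,0,0,0.6]])

```text
time: 14.58
position: [0.6374, 0.0886, 0.2172]
tool_rot: [0.975, -0.223, 0.002, -0.0]
ft_force: [1.6, -0.4, 0.0]
grip_width: 0.0612
```

Emit:
apply_moves(series=[[-3.5,1.5,0,0,0,-7,0.6],[-7,3,0,0,0,-14,0.6],[-10.5,4.4,0,0,0,-21,0.6],[-14,5.9,0,0,0,-21,0.6],[-17.7,7.4,0,0,0,-21,0.6]])

```text
time: 15.0
position: [0.4433, 0.0991, 0.2137]
tool_rot: [0.999, -0.042, 0.001, -0.0]
ft_force: [0.1, -0.2, -0.2]
grip_width: 0.0609
```

Emit:
apply_moves(series=[[-2.1,0,0,0,0,0,0.6],[-2.1,0,0,0,0,0,0.6],[-2.1,0,0,0,0,0,0.6],[-2.1,0,0,0,0,0,0.6],[-2.1,0,0,0,0,0,0.6]])

```text
time: 15.42
position: [0.4261, 0.1006, 0.2138]
tool_rot: [0.999, -0.042, 0.001, -0.0]
ft_force: [-0.0, 0.0, -0.8]
grip_width: 0.0611
```

```bash
cat >> vis.py <<'E'
def edge(g,pts):  # last strong outer edge handled by caller
    pass
def held(im,p):
    """held lid, tool frame mm (at a level where its rim reads its true size)"""
    P,Rt,o=tool(); z0=(P[2]+4)/1000
    h=cv2.cvtColor(im,cv2.COLOR_RGB2HSV); m=((h[...,1]<40)&(h[...,2]>70)).astype(np.uint8)*255
    return P,Rt,z0,h,m
E
python3 - <<'E'
from vis import *
P,Rt,o=tool();print(P.round(1),Rt.as_euler('xyz',degrees=True).round(1),o["grip_width"])
im,p=grab("wrist"); cv2.imwrite("pics/w8.png",im[:,:,::-1])
r=outline(im,p,(.4895,.0965));print(r,delta(r["c"]))
f=foot(im,p,(.4895,.0965));print(f)
h=cv2.cvtColor(im,cv2.COLOR_RGB2HSV)
for col in (300,): print([(v,int(h[v,col,1]),int(h[v,col,2])) for v in list(range(222,246))+list(range(344,372))])
for row in (265,): print([(u,int(h[row,u,1]),int(h[row,u,2])) for u in list(range(232,254))+list(range(372,396))])
E
```

```text
[426.1 100.6 213.8] [-180.    -0.2   -4.8] 0.0611101712937577
{'c': array([490.1,  96.9]), 'size': array([63.3, 63. ]), 'yaw': -4.9, 'fill': 0.99, 'px': array([309., 136.])} [64.3 -1.7  0.1]
{'c': array([489.3,  96.5]), 'size': array([94.7, 95. ]), 'yaw': -4.9, 'ell': array([492.5,  97.3]), 'ax': array([115.5, 139. ])}
[(222, 79, 161), (223, 9, 116), (224, 9, 115), (225, 4, 118), (226, 6, 118), (227, 4, 117), (228, 4, 115), (229, 7, 117), (230, 4, 121), (231, 3, 164), (232, 3, 224), (233, 1, 240), (234, 1, 239), (235, 1, 237), (236, 2, 229), (237, 3, 189), (238, 4, 178), (239, 4, 187), (240, 4, 125), (241, 2, 114), (242, 6, 124), (243, 5, 141), (244, 5, 159), (245, 6, 177), (344, 12, 84), (345, 5, 101), (346, 7, 103), (347, 8, 100), (348, 7, 104), (349, 0, 104), (350, 10, 107), (351, 5, 106), (352, 10, 100), (353, 2, 105), (354, 8, 101), (355, 10, 107), (356, 10, 106), (357, 5, 105), (358, 5, 107), (359, 7, 113), (360, 3, 149), (361, 4, 172), (362, 1, 186), (363, 3, 183), (364, 4, 179), (365, 49, 166), (366, 94, 176), (367, 95, 182), (368, 92, 183), (369, 93, 184), (370, 92, 185), (371, 91, 185)]
[(232, 91, 176), (233, 92, 175), (234, 94, 174), (235, 94, 174), (236, 92, 175), (237, 92, 175), (238, 99, 173), (239, 69, 166), (240, 20, 166), (241, 1, 177), (242, 4, 183), (243, 4, 184), (244, 7, 177), (245, 6, 165), (246, 2, 128), (247, 3, 98), (248, 5, 93), (249, 3, 94), (250, 8, 93), (251, 10, 99), (252, 5, 143), (253, 3, 179), (372, 3, 184), (373, 3, 185), (374, 3, 183), (375, 3, 151), (376, 5, 95), (377, 6, 91), (378, 8, 90), (379, 5, 94), (380, 2, 113), (381, 3, 147), (382, 4, 175), (383, 4, 183), (384, 1, 184), (385, 3, 181), (386, 4, 174), (387, 50, 190), (388, 76, 224), (389, 73, 236), (390, 74, 237), (391, 75, 236), (392, 76, 237), (393, 73, 237), (394, 75, 236), (395, 75, 237)]
```

```bash
cat >> vis.py <<'E'
def heldc(p,far,near,left,right,row,col,dz=.0036):
    """held lid's rim edges (px) -> rim centre in tool mm, with lengths as a check"""
    P,Rt,o=tool(); z=P[2]/1000+dz
    a=[Rt.inv().apply(onplane(p,q,z)*1000-P) for q in((col,far),(col,near),(left,row),(right,row))]
    return ((a[0][0]+a[1][0])/2).round(1),((a[2][1]+a[3][1])/2).round(1),"len",(a[0][0]-a[1][0]).round(1),(a[3][1]-a[2][1]).round(1)
E
python3 - <<'E'
from vis import *
p=robot.camera_params("wrist"); P,_,_=tool();print(P)
print(heldc(p,230.7,365,239.3,387,265,300), delta((490.1,96.9)),delta((489.3,96.5)))
E
```

```text
[425.85790705 100.60762993 213.58875558]
(np.float64(-1.0), np.float64(1.0), 'len', np.float64(61.8), np.float64(61.7)) [64.3 -1.7  0.1] [63.6 -1.3  0.1]
```

I need +65.3 mm in x and -2.7 mm in y. Contact is expected near TCP z≈62.7.

Emit:
apply_moves(series=[[3.3,-0.3,0,0,0,0,0.6],[6.5,-0.3,0,0,0,0,0.6],[6.5,-0.3,2,0,0,0,0.6],[6.5,-0.3,5,0,0,0,0.6],[6.5,-0.3,8,0,0,0,0.6]])

```text
time: 15.88
position: [0.4919, 0.098, 0.1328]
tool_rot: [0.999, -0.042, 0.002, -0.0]
ft_force: [-0.1, 0.5, -0.9]
grip_width: 0.0615
```

Emit:
apply_moves(series=[[0,0,1,0,0,0,0.6],[0,0,2,0,0,0,0.6],[0,0,3,0,0,0,0.6],[0,0,4,0,0,0,0.6],[0,0,4.5,0,0,0,0.6]])

```text
time: 16.3
position: [0.4892, 0.0982, 0.087]
tool_rot: [0.999, -0.042, -0.001, 0.0]
ft_force: [0.0, -0.0, -0.9]
grip_width: 0.061
```

Emit:
apply_moves(series=[[0,0,0.5,0,0,0,0.6],[0,0,1,0,0,0,0.6],[0,0,1.5,0,0,0,0.6],[0,0,2,0,0,0,0.6],[0,0,2.2,0,0,0,0.6]])

```text
time: 16.72
position: [0.489, 0.0983, 0.0659]
tool_rot: [0.999, -0.042, -0.0, -0.0]
ft_force: [0.2, -0.8, -0.7]
grip_width: 0.0614
```

Emit:
apply_moves(series=[[0,0,0.1,0,0,0,0.6],[0,0,0.2,0,0,0,0.6],[0,0,0.3,0,0,0,0.6],[0,0,0.4,0,0,0,0.6],[0,0,0.4,0,0,0,0.6]])

```text
time: 17.13
position: [0.49, 0.0984, 0.0629]
tool_rot: [0.999, -0.042, 0.001, -0.0]
ft_force: [1.1, 0.2, 3.4]
grip_width: 0.0613
```

Emit:
apply_moves(series=[[0,0,0.1,0,0,0,0.6],[0,0,0,0,0,0,1],[0,0,0,0,0,0,1],[0,0,0,0,0,0,1],[0,0,0,0,0,0,1]])

```text
time: 17.55
position: [0.4886, 0.0983, 0.0621]
tool_rot: [0.999, -0.042, -0.0, 0.0]
ft_force: [0.4, -0.4, -0.8]
grip_width: 0.0801
```

Emit:
apply_moves(series=[[0,0,-1,0,0,0,1],[0,0,-4,0,0,0,1],[0,0,-8,0,0,0,1],[0,0,-12,0,0,0,1],[0,0,-15,0,0,0,1]])

```text
time: 17.97
position: [0.4894, 0.0983, 0.2156]
tool_rot: [0.999, -0.042, 0.001, -0.0]
ft_force: [1.1, -0.4, 0.5]
grip_width: 0.0871
```

Emit:
apply_moves(series=[[0.7,-3.7,0,0,0,5,1],[1.4,-7.4,0,0,0,9,1],[2.1,-11,0,0,0,9,1],[2.8,-14.7,0,0,0,9,1],[3.4,-18.2,0,0,0,9,1]])

```text
time: 18.38
position: [0.5383, 0.2786, 0.2132]
tool_rot: [0.993, -0.12, 0.0, -0.0]
ft_force: [1.3, -1.5, 0.7]
grip_width: 0.087
```

Emit:
apply_moves(series=[[0,0,0,0,0,0,1],[0,0,0,0,0,0,1],[0,0,0,0,0,0,1],[0,0,0,0,0,0,1]])

```text
time: 18.72
position: [0.5375, 0.2757, 0.2123]
tool_rot: [0.993, -0.121, -0.001, 0.0]
ft_force: [0.3, -0.4, -0.4]
grip_width: 0.0869
```

```bash
python3 - <<'E'
from vis import *
P,Rt,o=tool();print(P.round(1),Rt.as_euler('xyz',degrees=True).round(1))
im,p=grab("wrist"); cv2.imwrite("pics/w9.png",im[:,:,::-1])
r=outline(im,p,(.606,.260));print(r,delta(r["c"]))
E
```

```text
[537.5 275.7 212.3] [ 1.799e+02  1.000e-01 -1.390e+01]
{'c': array([607.3, 260.8]), 'size': array([63.2, 61.9]), 'yaw': -13.9, 'fill': 0.99, 'px': array([304., 132.])} [71.1 -2.5 -0.1]
```

Emit:
apply_moves(series=[[3.5,-0.3,1,0,0,0,1],[7,-0.3,2,0,0,0,1],[7,-0.3,6,0,0,0,1],[7,-0.3,10,0,0,0,1],[7,-0.3,12,0,0,0,1]])

```text
time: 19.18
position: [0.6047, 0.2602, 0.0881]
tool_rot: [0.993, -0.122, -0.003, 0.001]
ft_force: [-1.2, -0.7, -0.5]
grip_width: 0.0872
```

Emit:
apply_moves(series=[[0,0,3,0,0,0,1],[0,0,4.8,0,0,0,1],[0,0,4.8,0,0,0,1],[0,0,4.8,0,0,0,0.6],[0,0,4.8,0,0,0,0.6]])

```text
time: 19.6
position: [0.6081, 0.2625, 0.0458]
tool_rot: [0.993, -0.121, 0.001, -0.0]
ft_force: [0.5, -0.4, 0.4]
grip_width: 0.0801
```

Emit:
apply_moves(series=[[0,0,0,0,0,0,0.6],[0,0,0,0,0,0,0.6],[0,0,0,0,0,0,0.6],[0,0,0,0,0,0,0.6],[0,0,0,0,0,0,0.6]])

```text
time: 20.02
position: [0.6078, 0.263, 0.0459]
tool_rot: [0.993, -0.12, 0.001, -0.0]
ft_force: [-0.6, -1.1, 6.1]
grip_width: 0.061
```

Emit:
apply_moves(series=[[0,0,-2,0,0,0,0.6],[0,0,-6,0,0,0,0.6],[0,0,-10,0,0,0,0.6],[0,0,-14,0,0,0,0.6],[0,0,-17,0,0,0,0.6]])

```text
time: 20.43
position: [0.6077, 0.2635, 0.218]
tool_rot: [0.993, -0.12, 0.002, -0.001]
ft_force: [-0.3, 0.7, 0.1]
grip_width: 0.0525
```

Emit:
apply_moves(series=[[-2.2,3.2,0,0,0,-5,0.6],[-4.4,6.4,0,0,0,-9,0.6],[-6.6,9.7,0,0,0,-9,0.6],[-8.8,12.9,0,0,0,-9,0.6],[-11,16.1,0,0,0,-9,0.6]])

```text
time: 20.85
position: [0.4599, 0.1323, 0.2144]
tool_rot: [0.999, -0.042, 0.0, -0.0]
ft_force: [-0.1, -0.8, -0.5]
grip_width: 0.052
```

Emit:
apply_moves(series=[[-2,2,0,0,0,0,0.6],[-3.4,3.5,0,0,0,0,0.6],[-3.4,3.5,0,0,0,0,0.6],[-3.4,3.5,0,0,0,0,0.6],[-3.4,3.5,0,0,0,0,0.6]])

```text
time: 21.27
position: [0.4262, 0.1012, 0.2148]
tool_rot: [0.999, -0.042, 0.001, -0.0]
ft_force: [-0.6, 0.9, -0.0]
grip_width: 0.0521
```

```bash
cat >> vis.py <<'E'
def heldpx(im,row=265,col=300):
    h=cv2.cvtColor(im,cv2.COLOR_RGB2HSV).astype(int); S,V=h[...,1],h[...,2]
    lft=next(u for u in range(225,330) if S[row,u]<40 and S[row,u+1]<40)-.5
    rgt=next(u for u in range(400,300,-1) if S[row,u]<40 and S[row,u-1]<40)+.5
    near=next(v for v in range(385,330,-1) if S[v,col]<40 and S[v,col]<40)+.5
    f=next(v for v in range(205,300) if S[v,col]<40 and S[v,col+1]<40)
    far=next(v for v in range(f,300) if V[v,col]>150)-.3
    return dict(far=far,near=near,left=lft,right=rgt,row=row,col=col)
E
cat > place.py <<'E'
import sys
from vis import *
x,y,z=map(float,sys.argv[1:4])
P,Rt,o=tool();print(P.round(1),Rt.as_euler('xyz',degrees=True).round(1),"grip",o["grip_width"].round(4))
im,p=grab("wrist"); cv2.imwrite(f"pics/p{o['time']:.1f}.png",im[:,:,::-1])
r=outline(im,p,(x,y),z);print(r,delta(r["c"]))
k=heldpx(im);print(k);hc=heldc(p,**k);print("held",hc)
d=delta(r["c"]);print("MOVE mm",(d[0]-hc[0]).round(1),(d[1]-hc[1]).round(1))
E
python3 place.py .489 .097 .066
```

```text
Traceback (most recent call last):
  File "place.py", line 4, in <module>
    P,Rt,o=tool();print(P.round(1),Rt.as_euler('xyz',degrees=True).round(1),"grip",o["grip_width"].round(4))
                                                                                   ^^^^^^^^^^^^^^^^^^^^^
AttributeError: 'float' object has no attribute 'round'
```

The grip reads 52 mm, so the third square lid slipped out because the grasp was too near the rim. I'll check the stack from here, look at the scene, then go back and grasp lower.

```bash
sed -i 's/o\["grip_width"\].round(4)/round(o["grip_width"],4)/' place.py; python3 - <<'E'
from vis import *
P,Rt,o=tool();print(P.round(1))
im,p=grab("wrist"); print(outline(im,p,(.489,.097),.066),foot(im,p,(.489,.097)))
t,pt=grab("top")
for q in LIDS: print(q,outline(t,pt,q,r=.06))
E
```

```text
[426.2 101.2 214.8]
{'c': array([488.9,  97. ]), 'size': array([63.3, 62.8]), 'yaw': -4.9, 'fill': 0.99, 'px': array([317., 140.])} {'c': array([489.2,  96.6]), 'size': array([94.6, 95.3]), 'yaw': -4.9, 'ell': array([492. ,  94.6]), 'ax': array([109.9, 160.1])}
(0.442, 0.315) {'c': array([445. , 324.9]), 'size': array([45.4, 63.6]), 'yaw': 0, 'fill': 0.79, 'px': array([163., 283.])}
(0.465, -0.289) {'c': array([ 465.3, -289.1]), 'size': array([67.9, 69.6]), 'yaw': 0, 'fill': 0.85, 'px': array([459., 280.])}
(0.478, -0.417) None
(0.515, -0.087) {'c': array([515.1, -87.1]), 'size': array([70.1, 70.5]), 'yaw': 0, 'fill': 0.8, 'px': array([365., 254.])}
(0.521, 0.423) {'c': array([520.1, 420.1]), 'size': array([61.4, 69.4]), 'yaw': 0, 'fill': 0.8, 'px': array([125., 249.])}
(0.621, -0.247) {'c': array([ 620.6, -246.9]), 'size': array([67.9, 69.3]), 'yaw': 0, 'fill': 0.82, 'px': array([440., 207.])}
(0.606, 0.261) {'c': array([600.4, 262.4]), 'size': array([64.9, 65.1]), 'yaw': -14.6, 'fill': 0.97, 'px': array([199., 210.])}
(0.634, 0.088) None
```

Emit:
apply_moves(series=[[3,-3,0,0,0,3,1],[6,-6,0,0,0,9,1],[8.5,-9,0,0,0,9,1],[10,-13,0,0,0,9,1],[10,-16,0,0,0,9,1]])

```text
time: 21.78
position: [0.5428, 0.2553, 0.2141]
tool_rot: [0.993, -0.12, 0.002, -0.001]
ft_force: [0.4, 0.0, 0.3]
grip_width: 0.0775
```

Emit:
apply_moves(series=[[0,-2,0,0,0,0,1],[0,-2,0,0,0,0,1],[0,-2,0,0,0,0,1],[0,-2,0,0,0,0,1]])

```text
time: 22.12
position: [0.5423, 0.2713, 0.2137]
tool_rot: [0.993, -0.12, -0.001, 0.001]
ft_force: [0.2, -0.7, 0.3]
grip_width: 0.0866
```

```bash
python3 - <<'E'
from vis import *
P,Rt,o=tool();print(P.round(1),Rt.as_euler('xyz',degrees=True).round(1))
im,p=grab("wrist"); cv2.imwrite("pics/w10.png",im[:,:,::-1])
r=outline(im,p,(.606,.260),r=.07);print(r,delta(r["c"]))
E
```

```text
[542.3 271.3 213.7] [ 1.799e+02  1.000e-01 -1.380e+01]
{'c': array([601.8, 261.7]), 'size': array([63.1, 62.6]), 'yaw': -14.2, 'fill': 0.99, 'px': array([299., 139.])} [59.9 -5.5 -0.1]
```

View pics/w10.png

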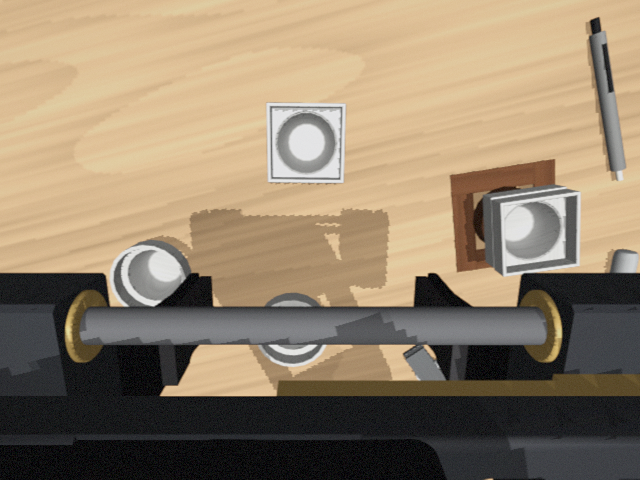

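The lid fell back upright at (601.8,261.7), and the two-high square stack is straight. I'll regrasp 5 mm lower.

Emit:
apply_moves(series=[[3,-0.6,1,0,0,0,1],[5.9,-0.6,2,0,0,0,1],[5.9,-0.6,6,0,0,0,1],[5.9,-0.6,10,0,0,0,1],[5.9,-0.6,12,0,0,0,1]])

```text
time: 22.58
position: [0.5992, 0.2604, 0.0902]
tool_rot: [0.993, -0.122, -0.003, 0.001]
ft_force: [-0.7, -0.1, -0.5]
grip_width: 0.0873
```

Emit:
apply_moves(series=[[0,0,3,0,0,0,1],[0,0,5.4,0,0,0,1],[0,0,5.4,0,0,0,1],[0,0,5.4,0,0,0,0.6],[0,0,5.4,0,0,0,0.6]])

```text
time: 23.0
position: [0.6026, 0.2626, 0.0418]
tool_rot: [0.993, -0.121, 0.001, -0.0]
ft_force: [0.2, 0.3, 0.2]
grip_width: 0.08
```

Emit:
apply_moves(series=[[0,0,0,0,0,0,0.6],[0,0,0,0,0,0,0.6],[0,0,0,0,0,0,0.6],[0,0,0,0,0,0,0.6],[0,0,0,0,0,0,0.6]])

```text
time: 23.42
position: [0.6025, 0.2633, 0.0421]
tool_rot: [0.993, -0.12, 0.001, -0.0]
ft_force: [0.0, -0.9, 6.8]
grip_width: 0.0615
```

Emit:
apply_moves(series=[[0,0,-2,0,0,0,0.6],[0,0,-6,0,0,0,0.6],[0,0,-10,0,0,0,0.6],[0,0,-14,0,0,0,0.6],[0,0,-17,0,0,0,0.6]])

```text
time: 23.83
position: [0.6021, 0.2635, 0.214]
tool_rot: [0.993, -0.12, 0.002, -0.001]
ft_force: [1.2, 0.0, -0.3]
grip_width: 0.0618
```

Emit:
apply_moves(series=[[-2.1,3.2,0,0,0,-5,0.6],[-4.2,6.4,0,0,0,-9,0.6],[-6.4,9.6,0,0,0,-9,0.6],[-8.5,12.8,0,0,0,-9,0.6],[-10.6,16,0,0,0,-9,0.6]])

```text
time: 24.25
position: [0.4583, 0.1323, 0.2105]
tool_rot: [0.999, -0.042, 0.0, 0.0]
ft_force: [1.0, 0.2, 0.3]
grip_width: 0.0616
```

Emit:
apply_moves(series=[[-2,2,0,0,0,0,0.6],[-3.3,3.5,0,0,0,0,0.6],[-3.3,3.5,0,0,0,0,0.6],[-3.3,3.5,0,0,0,0,0.6],[-3.3,3.5,0,0,0,0,0.6]])

```text
time: 24.67
position: [0.4258, 0.1012, 0.2108]
tool_rot: [0.999, -0.042, 0.001, -0.0]
ft_force: [0.4, 0.7, -0.3]
grip_width: 0.0618
```

```bash
sed -i 's/dz=.0036/dz=.008/' vis.py; python3 place.py .489 .097 .066
```

```text
[425.8 101.2 210.8] [-1.8e+02 -1.0e-01 -4.8e+00] grip 0.0618
{'c': array([488.8,  97. ]), 'size': array([63.3, 62.7]), 'yaw': -4.9, 'fill': 0.99, 'px': array([311., 140.])} [63.  -0.9  0.1]
{'far': 230.7, 'near': 366.5, 'left': 238.5, 'right': 388.5, 'row': 265, 'col': 300}
held (np.float64(0.3), np.float64(1.4), 'len', np.float64(60.9), np.float64(61.0))
MOVE mm 62.7 -2.3
```

Emit:
apply_moves(series=[[3.3,-0.2,0,0,0,0,0.6],[6.3,-0.2,0,0,0,0,0.6],[6.3,-0.2,2,0,0,0,0.6],[6.3,-0.2,5,0,0,0,0.6],[6.3,-0.2,7,0,0,0,0.6]])

```text
time: 25.13
position: [0.4888, 0.0984, 0.1386]
tool_rot: [0.999, -0.042, 0.0, -0.0]
ft_force: [-0.3, -0.6, -1.2]
grip_width: 0.0617
```

Emit:
apply_moves(series=[[0,0,1,0,0,0,0.6],[0,0,2,0,0,0,0.6],[0,0,3,0,0,0,0.6],[0,0,4,0,0,0,0.6],[0,0,4.5,0,0,0,0.6]])

```text
time: 25.55
position: [0.4877, 0.0983, 0.0939]
tool_rot: [0.999, -0.042, -0.001, -0.0]
ft_force: [-1.2, -1.0, -1.2]
grip_width: 0.0615
```

Emit:
apply_moves(series=[[0,0,0.5,0,0,0,0.6],[0,0,1,0,0,0,0.6],[0,0,1.3,0,0,0,0.6],[0,0,1.5,0,0,0,0.6],[0,0,1.7,0,0,0,0.6]])

```text
time: 25.97
position: [0.4878, 0.0976, 0.0785]
tool_rot: [0.999, -0.042, 0.0, -0.0]
ft_force: [-0.6, 0.0, 0.1]
grip_width: 0.0619
```

Emit:
apply_moves(series=[[0,0,0.1,0,0,0,0.6],[0,0,0.2,0,0,0,0.6],[0,0,0.3,0,0,0,0.6],[0,0,0.3,0,0,0,0.6]])

```text
time: 26.3
position: [0.4884, 0.0975, 0.0776]
tool_rot: [0.999, -0.042, 0.002, 0.0]
ft_force: [-3.1, -1.2, 14.3]
grip_width: 0.0618
```

Seated at 77.6 (expected about 78). I'll release it and hover over the left-hand round lid at (442,315).

Emit:
apply_moves(series=[[0,0,-0.1,0,0,0,0.6],[0,0,-0.2,0,0,0,1],[0,0,-0.2,0,0,0,1],[0,0,-0.2,0,0,0,1],[0,0,-0.2,0,0,0,1]])

```text
time: 26.72
position: [0.4873, 0.0976, 0.0772]
tool_rot: [0.999, -0.042, -0.0, -0.0]
ft_force: [0.9, 0.1, 0.6]
grip_width: 0.0805
```

Emit:
apply_moves(series=[[0,0,-1,0,0,0,1],[0,0,-4,0,0,0,1],[0,0,-8,0,0,0,1],[0,0,-12,0,0,0,1],[0,0,-13.2,0,0,0,1]])

```text
time: 27.13
position: [0.4905, 0.0977, 0.2151]
tool_rot: [0.999, -0.042, 0.005, -0.0]
ft_force: [0.1, 0.2, -0.1]
grip_width: 0.0868
```

Emit:
apply_moves(series=[[-1.9,-3,0,0,0,0,1],[-3.8,-6,0,0,0,0,1],[-5.6,-9,0,0,0,0,1],[-7.5,-12,0,0,0,0,1],[-9.3,-14.9,0,0,0,0,1]])

```text
time: 27.55
position: [0.406, 0.2551, 0.21]
tool_rot: [0.999, -0.042, 0.0, -0.0]
ft_force: [0.0, 0.6, 0.4]
grip_width: 0.0869
```

Emit:
apply_moves(series=[[-2,-3.2,0,0,0,0,1],[-4,-6.4,0,0,0,0,1],[-4,-6.4,0,0,0,0,1],[-4,-6.4,0,0,0,0,1],[-4,-6.4,0,0,0,0,1]])

```text
time: 27.97
position: [0.3726, 0.321, 0.2096]
tool_rot: [0.999, -0.042, 0.0, 0.0]
ft_force: [1.1, 0.0, 0.0]
grip_width: 0.0871
```

```bash
cat > look.py <<'E'
import sys
from vis import *
x,y,z=map(float,sys.argv[1:4])
P,Rt,o=tool();print(P.round(1),Rt.as_euler('xyz',degrees=True).round(1),o["q"].round(2))
im,p=grab("wrist"); cv2.imwrite(f"pics/l{o['time']:.1f}.png",im[:,:,::-1])
r=outline(im,p,(x,y),z,r=.06);print(r,delta(r["c"]))
E
python3 look.py .442 .315 .048
```

```text
[372.6 321.  209.6] [180.   -0.   -4.8] [ 0.48  0.37  1.77 -0.    1.    2.14]
{'c': array([443.1, 314.4]), 'size': array([67. , 67.3]), 'yaw': 0, 'fill': 0.79, 'px': array([313., 129.])} [70.3  0.1  0. ]
```

Emit:
apply_moves(series=[[3.5,-0.1,1,0,0,0,1],[7,-0.1,2,0,0,0,1],[7,-0.1,6,0,0,0,1],[7,-0.1,10,0,0,0,1],[7,-0.1,12,0,0,0,1]])

```text
time: 28.43
position: [0.4422, 0.3132, 0.0859]
tool_rot: [0.999, -0.044, -0.002, 0.001]
ft_force: [-1.1, -0.6, 0.0]
grip_width: 0.0869
```

Emit:
apply_moves(series=[[0,0,3,0,0,0,1],[0,0,5.2,0,0,0,1],[0,0,5.2,0,0,0,1],[0,0,5.2,0,0,0,0.65],[0,0,5.2,0,0,0,0.65]], newtons=20)

```text
time: 28.85
position: [0.444, 0.3157, 0.0383]
tool_rot: [0.999, -0.043, 0.001, -0.0]
ft_force: [1.6, 0.4, 0.7]
grip_width: 0.0805
```

Emit:
apply_moves(series=[[0,0,0,0,0,0,0.65],[0,0,0,0,0,0,0.65],[0,0,0,0,0,0,0.65],[0,0,0,0,0,0,0.65],[0,0,0,0,0,0,0.65]])

```text
time: 29.27
position: [0.4438, 0.3165, 0.039]
tool_rot: [0.999, -0.042, 0.002, -0.001]
ft_force: [0.1, -2.3, 6.7]
grip_width: 0.0652
```

Emit:
apply_moves(series=[[0,0,-2,0,0,0,0.65],[0,0,-6,0,0,0,0.65],[0,0,-10,0,0,0,0.65],[0,0,-14,0,0,0,0.65],[0,0,-17.2,0,0,0,0.65]])

```text
time: 29.68
position: [0.4428, 0.3166, 0.2126]
tool_rot: [0.999, -0.042, 0.001, -0.001]
ft_force: [0.8, -0.2, -1.4]
grip_width: 0.0653
```

Emit:
apply_moves(series=[[0.4,4,0,0,0,0,0.65],[0.8,8,0,0,0,0,0.65],[1.2,12,0,0,0,0,0.65],[1.6,16,0,0,0,0,0.65],[1.9,19.8,0,0,0,0,0.65]])

```text
time: 30.1
position: [0.4443, 0.1158, 0.2099]
tool_rot: [0.999, -0.042, 0.001, 0.0]
ft_force: [0.9, 0.1, -0.8]
grip_width: 0.0652
```

Emit:
apply_moves(series=[[0.4,4,0,0,0,0,0.65],[0.8,8,0,0,0,0,0.65],[1.2,12,0,0,0,0,0.65],[1.6,16,0,0,0,0,0.65],[1.9,19.8,0,0,0,0,0.65]])

```text
time: 30.52
position: [0.4468, -0.0835, 0.2098]
tool_rot: [0.999, -0.042, 0.001, 0.0]
ft_force: [-0.2, 0.2, -1.1]
grip_width: 0.065
```

Emit:
apply_moves(series=[[0,0,0,0,0,0,0.65],[0,0,0,0,0,0,0.65],[0,0,0,0,0,0,0.65],[0,0,0,0,0,0,0.65]])

```text
time: 30.85
position: [0.4465, -0.0801, 0.2093]
tool_rot: [0.999, -0.041, -0.0, -0.0]
ft_force: [0.1, 0.2, -0.7]
grip_width: 0.0649
```

```bash
python3 place.py .515 -.087 .048
```

```text
[446.5 -80.1 209.3] [-180.     0.    -4.7] grip 0.0649
{'c': array([515.4, -88.1]), 'size': array([67.1, 67.6]), 'yaw': 0, 'fill': 0.8, 'px': array([313., 130.])} [69.2  2.5 -0. ]
{'far': 229.7, 'near': 374.5, 'left': 224.5, 'right': 381.5, 'row': 265, 'col': 300}
held (np.float64(-1.4), np.float64(-2.9), 'len', np.float64(65.3), np.float64(63.8))
MOVE mm 70.6 5.4
```

Emit:
apply_moves(series=[[3.5,0.1,0,0,0,0,0.65],[7,0.1,0,0,0,0,0.65],[7,0.1,2,0,0,0,0.65],[7,0.1,5,0,0,0,0.65],[7,0.1,9,0,0,0,0.65]])

```text
time: 31.32
position: [0.5199, -0.0874, 0.1206]
tool_rot: [0.999, -0.04, 0.004, 0.001]
ft_force: [0.2, -0.8, -2.1]
grip_width: 0.0653
```

Emit:
apply_moves(series=[[0,0,1,0,0,0,0.65],[0,0,2,0,0,0,0.65],[0,0,3,0,0,0,0.65],[0,0,4,0,0,0,0.65],[0,0,4.5,0,0,0,0.65]])

```text
time: 31.73
position: [0.5173, -0.0884, 0.0743]
tool_rot: [0.999, -0.042, 0.001, 0.0]
ft_force: [0.0, 0.0, -0.1]
grip_width: 0.0653
```

Emit:
apply_moves(series=[[0,0,0.5,0,0,0,0.65],[0,0,1,0,0,0,0.65],[0,0,1.3,0,0,0,0.65],[0,0,1.5,0,0,0,0.65],[0,0,1.6,0,0,0,0.65]])

```text
time: 32.15
position: [0.5169, -0.0886, 0.0583]
tool_rot: [0.999, -0.042, 0.0, 0.0]
ft_force: [-0.1, 0.9, -0.4]
grip_width: 0.0653
```

Emit:
apply_moves(series=[[0,0,0.1,0,0,0,0.65],[0,0,0.2,0,0,0,0.65],[0,0,0.3,0,0,0,0.65],[0,0,0.3,0,0,0,0.65]])

```text
time: 32.48
position: [0.5171, -0.0884, 0.0569]
tool_rot: [0.999, -0.042, 0.0, -0.0]
ft_force: [-1.8, 0.5, 10.7]
grip_width: 0.0655
```

Emit:
apply_moves(series=[[0,0,-0.1,0,0,0,0.65],[0,0,-0.2,0,0,0,1],[0,0,-0.2,0,0,0,1],[0,0,-0.2,0,0,0,1],[0,0,-0.2,0,0,0,1]])

```text
time: 32.9
position: [0.5169, -0.0886, 0.0572]
tool_rot: [0.999, -0.042, -0.0, 0.0]
ft_force: [0.0, -0.4, -0.5]
grip_width: 0.0828
```

Emit:
apply_moves(series=[[0,0,-1,0,0,0,1],[0,0,-4,0,0,0,1],[0,0,-8,0,0,0,1],[0,0,-12,0,0,0,1],[0,0,-15.3,0,0,0,1]])

```text
time: 33.32
position: [0.5171, -0.0886, 0.2134]
tool_rot: [0.999, -0.042, 0.001, 0.0]
ft_force: [0.5, 0.1, -0.2]
grip_width: 0.0869
```

Emit:
apply_moves(series=[[-1.7,3.3,0,0,0,0,1],[-3.4,6.6,0,0,0,0,1],[-5,9.9,0,0,0,0,1],[-6.7,13.1,0,0,0,0,1],[-8.3,16.3,0,0,0,0,1]])

```text
time: 33.73
position: [0.4192, -0.2449, 0.2112]
tool_rot: [0.999, -0.042, 0.0, 0.0]
ft_force: [0.4, -0.1, 0.1]
grip_width: 0.0874
```

Emit:
apply_moves(series=[[-1,2,0,0,0,0,1],[-2.1,4.1,0,0,0,0,1],[-2.1,4.1,0,0,0,0,1],[-2.1,4.1,0,0,0,0,1],[-2.1,4.1,0,0,0,0,1]])

```text
time: 34.15
position: [0.396, -0.2824, 0.2106]
tool_rot: [0.999, -0.042, 0.0, -0.0]
ft_force: [-0.2, -0.3, -0.6]
grip_width: 0.0872
```

```bash
python3 look.py .465 -.289 .048
```

```text
[ 396.  -282.4  210.6] [-180.    -0.    -4.8] [-0.85  0.36  1.78  0.    1.    0.81]
{'c': array([ 465.5, -290.9]), 'size': array([67. , 67.2]), 'yaw': 0, 'fill': 0.79, 'px': array([312., 129.])} [69.8  3.  -0. ]
```

Emit:
apply_moves(series=[[3.5,0.2,1,0,0,0,1],[6.9,0.2,2,0,0,0,1],[6.9,0.2,6,0,0,0,1],[6.9,0.2,10,0,0,0,1],[6.9,0.2,12,0,0,0,1]])

```text
time: 34.62
position: [0.4641, -0.2876, 0.0868]
tool_rot: [0.999, -0.04, -0.002, -0.002]
ft_force: [-0.3, 0.3, 0.5]
grip_width: 0.0874
```

Emit:
apply_moves(series=[[0,0,3,0,0,0,1],[0,0,5.2,0,0,0,1],[0,0,5.2,0,0,0,1],[0,0,5.2,0,0,0,0.65],[0,0,5.2,0,0,0,0.65]])

```text
time: 35.03
position: [0.4656, -0.2906, 0.0393]
tool_rot: [0.999, -0.041, 0.001, 0.0]
ft_force: [1.1, -0.4, -0.1]
grip_width: 0.0798
```

Emit:
apply_moves(series=[[0,0,0,0,0,0,0.65],[0,0,0,0,0,0,0.65],[0,0,0,0,0,0,0.65],[0,0,0,0,0,0,0.65],[0,0,0,0,0,0,0.65]])

```text
time: 35.45
position: [0.4656, -0.2914, 0.04]
tool_rot: [0.999, -0.042, 0.001, 0.001]
ft_force: [0.4, 1.3, 6.7]
grip_width: 0.0657
```

Emit:
apply_moves(series=[[0,0,-2,0,0,0,0.65],[0,0,-6,0,0,0,0.65],[0,0,-10,0,0,0,0.65],[0,0,-14,0,0,0,0.65],[0,0,-17.2,0,0,0,0.65]])

```text
time: 35.87
position: [0.4648, -0.2912, 0.2137]
tool_rot: [0.999, -0.042, 0.001, 0.001]
ft_force: [1.3, -0.8, -0.7]
grip_width: 0.0654
```

Emit:
apply_moves(series=[[-0.7,-4,0,0,0,0,0.65],[-1.4,-8,0,0,0,0,0.65],[-2.1,-12,0,0,0,0,0.65],[-2.8,-16,0,0,0,0,0.65],[-3.4,-19.5,0,0,0,0,0.65]])

```text
time: 36.28
position: [0.4458, -0.0914, 0.2108]
tool_rot: [0.999, -0.042, -0.0, -0.0]
ft_force: [0.8, 0.5, 0.3]
grip_width: 0.0658
```

Emit:
apply_moves(series=[[-0.1,-1.2,0,0,0,0,0.65],[-0.1,-1.2,0,0,0,0,0.65],[-0.1,-1.2,0,0,0,0,0.65],[-0.1,-1.2,0,0,0,0,0.65],[-0.1,-1.2,0,0,0,0,0.65]])

```text
time: 36.7
position: [0.4479, -0.0832, 0.2105]
tool_rot: [0.999, -0.043, 0.0, 0.0]
ft_force: [0.0, 0.5, -0.4]
grip_width: 0.0659
```

```bash
sed -i 's/dz=.008/dz=.009/; s/range(225,330)/range(205,330)/; s/range(400,300,-1)/range(420,300,-1)/' vis.py; python3 place.py .515 -.087 .066
```

```text
[447.9 -83.2 210.5] [ 1.8e+02 -1.0e-01 -4.9e+00] grip 0.0659
{'c': array([516. , -89.2]), 'size': array([67.2, 67.4]), 'yaw': 0, 'fill': 0.8, 'px': array([314., 130.])} [68.6  0.2  0. ]
{'far': 226.7, 'near': 371.5, 'left': 219.5, 'right': 382.5, 'row': 265, 'col': 300}
held (np.float64(0.6), np.float64(-3.8), 'len', np.float64(64.6), np.float64(65.9))
MOVE mm 68.0 4.0
```

Emit:
apply_moves(series=[[3.5,-0.1,0,0,0,0,0.65],[6.8,-0.1,0,0,0,0,0.65],[6.8,-0.1,2,0,0,0,0.65],[6.8,-0.1,5,0,0,0,0.65],[6.8,-0.1,7,0,0,0,0.65]])

```text
time: 37.17
position: [0.5153, -0.0876, 0.1386]
tool_rot: [0.999, -0.043, -0.0, -0.0]
ft_force: [-0.2, 0.4, -1.3]
grip_width: 0.066
```

Emit:
apply_moves(series=[[0,0,1,0,0,0,0.65],[0,0,2,0,0,0,0.65],[0,0,3,0,0,0,0.65],[0,0,4,0,0,0,0.65],[0,0,4.5,0,0,0,0.65]])

```text
time: 37.58
position: [0.515, -0.0866, 0.0946]
tool_rot: [0.999, -0.042, -0.0, -0.0]
ft_force: [0.2, 1.1, -0.2]
grip_width: 0.0659
```

Emit:
apply_moves(series=[[0,0,0.5,0,0,0,0.65],[0,0,1,0,0,0,0.65],[0,0,1.5,0,0,0,0.65],[0,0,1.8,0,0,0,0.65],[0,0,1.9,0,0,0,0.65]])

```text
time: 38.0
position: [0.5153, -0.0865, 0.0762]
tool_rot: [0.999, -0.042, 0.0, 0.0]
ft_force: [-0.3, -1.6, 0.9]
grip_width: 0.0655
```

Emit:
apply_moves(series=[[0,0,0.1,0,0,0,0.65],[0,0,0.2,0,0,0,0.65],[0,0,0.3,0,0,0,0.65],[0,0,0.3,0,0,0,0.65]])

```text
time: 38.33
position: [0.5162, -0.0869, 0.0759]
tool_rot: [0.999, -0.042, 0.002, 0.001]
ft_force: [-2.3, 0.0, 13.7]
grip_width: 0.066
```

Emit:
apply_moves(series=[[0,0,-0.1,0,0,0,0.65],[0,0,-0.2,0,0,0,1],[0,0,-0.2,0,0,0,1],[0,0,-0.2,0,0,0,1],[0,0,-0.2,0,0,0,1]])

```text
time: 38.75
position: [0.5148, -0.0862, 0.0752]
tool_rot: [0.999, -0.042, -0.0, -0.0]
ft_force: [0.3, 0.1, 0.1]
grip_width: 0.083
```

Emit:
apply_moves(series=[[0,0,-1,0,0,0,1],[0,0,-4,0,0,0,1],[0,0,-8,0,0,0,1],[0,0,-12,0,0,0,1],[0,0,-13.4,0,0,0,1]])

```text
time: 39.17
position: [0.5177, -0.0872, 0.215]
tool_rot: [0.999, -0.042, 0.004, 0.001]
ft_force: [1.8, -0.3, 0.6]
grip_width: 0.087
```

Emit:
apply_moves(series=[[1.2,3.8,0,0,0,0,1],[2.4,7.6,0,0,0,0,1],[3.7,11.4,0,0,0,0,1],[4.9,15.1,0,0,0,0,1],[4.9,15.1,0,0,0,0,1]])

```text
time: 39.58
position: [0.5536, -0.2489, 0.2104]
tool_rot: [0.999, -0.045, 0.003, 0.003]
ft_force: [0.8, -0.6, 0.8]
grip_width: 0.087
```

Emit:
apply_moves(series=[[0,0,0,0,0,0,1],[0,0,0,0,0,0,1],[0,0,0,0,0,0,1]])

```text
time: 39.83
position: [0.5504, -0.2394, 0.2092]
tool_rot: [0.999, -0.042, -0.001, -0.001]
ft_force: [0.2, 0.5, -0.5]
grip_width: 0.0869
```

```bash
python3 look.py .6206 -.247 .048; python3 - <<'E'
from vis import *
t,pt=grab("top"); print(outline(t,pt,(.521,.423),r=.07))
E
```

```text
[ 550.4 -239.4  209.2] [-1.799e+02  1.000e-01 -4.800e+00] [-0.6   0.51  1.51  0.    1.13  1.06]
{'c': array([ 621.5, -248.5]), 'size': array([67. , 67.3]), 'yaw': 0, 'fill': 0.8, 'px': array([319., 125.])} [71.5  3.4 -0.1]
{'c': array([520.7, 422.6]), 'size': array([68.4, 70.4]), 'yaw': 0, 'fill': 0.82, 'px': array([123., 247.])}
```

Emit:
apply_moves(series=[[3.5,0.2,1,0,0,0,1],[7.1,0.2,2,0,0,0,1],[7.1,0.2,6,0,0,0,1],[7.1,0.2,10,0,0,0,1],[7.1,0.2,12,0,0,0,1]])

```text
time: 40.35
position: [0.6197, -0.2459, 0.085]
tool_rot: [0.999, -0.041, -0.003, -0.002]
ft_force: [-0.5, -0.2, -0.9]
grip_width: 0.087
```

Emit:
apply_moves(series=[[0,0,3,0,0,0,1],[0,0,5.1,0,0,0,1],[0,0,5.1,0,0,0,1],[0,0,5.1,0,0,0,0.65],[0,0,5.1,0,0,0,0.65]])

```text
time: 40.77
position: [0.6228, -0.2487, 0.0398]
tool_rot: [0.999, -0.042, 0.001, 0.001]
ft_force: [-0.3, -0.2, -0.7]
grip_width: 0.0804
```

Emit:
apply_moves(series=[[0,0,0,0,0,0,0.65],[0,0,0,0,0,0,0.65],[0,0,0,0,0,0,0.65],[0,0,0,0,0,0,0.65],[0,0,0,0,0,0,0.65]])

```text
time: 41.18
position: [0.623, -0.2493, 0.0405]
tool_rot: [0.999, -0.042, 0.002, 0.001]
ft_force: [0.5, 0.5, 6.7]
grip_width: 0.066
```

Emit:
apply_moves(series=[[0,0,-2,0,0,0,0.65],[0,0,-6,0,0,0,0.65],[0,0,-10,0,0,0,0.65],[0,0,-14,0,0,0,0.65],[0,0,-17.2,0,0,0,0.65]])

```text
time: 41.6
position: [0.6222, -0.2493, 0.2139]
tool_rot: [0.999, -0.042, 0.001, 0.001]
ft_force: [0.2, -1.6, -0.7]
grip_width: 0.0661
```

Emit:
apply_moves(series=[[-3,-2.4,0,0,0,0,0.65],[-6,-4.8,0,0,0,0,0.65],[-9,-7.2,0,0,0,0,0.65],[-12,-9.6,0,0,0,0,0.65],[-14.9,-12,0,0,0,0,0.65]])

```text
time: 42.02
position: [0.4814, -0.1156, 0.2106]
tool_rot: [0.999, -0.042, 0.0, 0.0]
ft_force: [0.6, 1.0, -0.1]
grip_width: 0.0664
```

Emit:
apply_moves(series=[[-2,-1.5,0,0,0,0,0.65],[-3.8,-3,0,0,0,0,0.65],[-3.8,-3,0,0,0,0,0.65],[-3.8,-3,0,0,0,0,0.65],[-3.8,-3,0,0,0,0,0.65]])

```text
time: 42.43
position: [0.449, -0.0843, 0.2109]
tool_rot: [0.999, -0.042, 0.001, 0.001]
ft_force: [-0.0, -1.3, -0.1]
grip_width: 0.0659
```

```bash
python3 place.py .515 -.087 .084
```

```text
[449.  -84.3 210.9] [ 1.799e+02 -1.000e-01 -4.800e+00] grip 0.0659
{'c': array([515.5, -87.6]), 'size': array([67.1, 67.3]), 'yaw': 0, 'fill': 0.79, 'px': array([308., 131.])} [66.2 -2.6  0.1]
{'far': 229.7, 'near': 373.5, 'left': 218.5, 'right': 380.5, 'row': 265, 'col': 300}
held (np.float64(-1.0), np.float64(-4.8), 'len', np.float64(64.3), np.float64(65.5))
MOVE mm 67.2 2.2
```

Emit:
apply_moves(series=[[3.5,-0.4,0,0,0,0,0.65],[6.7,-0.4,0,0,0,0,0.65],[6.7,-0.4,2,0,0,0,0.65],[6.7,-0.4,4,0,0,0,0.65],[6.7,-0.4,5,0,0,0,0.65]])

```text
time: 42.9
position: [0.5154, -0.086, 0.1582]
tool_rot: [0.999, -0.042, -0.001, -0.0]
ft_force: [-0.6, 0.5, -1.0]
grip_width: 0.0662
```

Emit:
apply_moves(series=[[0,0,1,0,0,0,0.65],[0,0,2,0,0,0,0.65],[0,0,3,0,0,0,0.65],[0,0,4,0,0,0,0.65],[0,0,4.5,0,0,0,0.65]])

```text
time: 43.32
position: [0.5146, -0.0853, 0.1142]
tool_rot: [0.999, -0.042, -0.001, -0.0]
ft_force: [-0.1, -0.3, -1.1]
grip_width: 0.0662
```

Emit:
apply_moves(series=[[0,0,0.5,0,0,0,0.65],[0,0,1,0,0,0,0.65],[0,0,1.5,0,0,0,0.65],[0,0,1.8,0,0,0,0.65],[0,0,2,0,0,0,0.65]])

```text
time: 43.73
position: [0.5153, -0.0855, 0.0952]
tool_rot: [0.999, -0.042, 0.0, 0.0]
ft_force: [0.3, -1.5, -0.7]
grip_width: 0.0663
```

Emit:
apply_moves(series=[[0,0,0.1,0,0,0,0.65],[0,0,0.2,0,0,0,0.65],[0,0,0.3,0,0,0,0.65],[0,0,0.3,0,0,0,0.65]])

```text
time: 44.07
position: [0.5163, -0.0859, 0.0944]
tool_rot: [0.999, -0.042, 0.002, 0.001]
ft_force: [-2.1, -0.6, 12.0]
grip_width: 0.066
```

Emit:
apply_moves(series=[[0,0,-0.1,0,0,0,0.65],[0,0,-0.2,0,0,0,1],[0,0,-0.2,0,0,0,1],[0,0,-0.2,0,0,0,1],[0,0,-0.2,0,0,0,1]])

```text
time: 44.48
position: [0.5149, -0.0852, 0.0941]
tool_rot: [0.999, -0.042, -0.0, -0.0]
ft_force: [-0.1, 0.3, -0.1]
grip_width: 0.0833
```

Emit:
apply_moves(series=[[0,0,-1,0,0,0,1],[0,0,-4,0,0,0,1],[0,0,-8,0,0,0,1],[0,0,-11.5,0,0,0,1],[0,0,-11.5,0,0,0,1]])

```text
time: 44.9
position: [0.5196, -0.0868, 0.2165]
tool_rot: [0.999, -0.042, 0.007, 0.002]
ft_force: [0.3, -0.7, 0.2]
grip_width: 0.087
```

Emit:
apply_moves(series=[[-0.7,-3.4,0,0,0,0,1],[-1.4,-6.8,0,0,0,0,1],[-2.1,-10.2,0,0,0,0,1],[-2.8,-13.6,0,0,0,0,1],[-3.5,-16.9,0,0,0,0,1]])

```text
time: 45.32
position: [0.4937, 0.0876, 0.2095]
tool_rot: [0.999, -0.042, -0.0, -0.0]
ft_force: [0.6, -0.0, -0.2]
grip_width: 0.087
```

Emit:
apply_moves(series=[[-0.7,-3.4,0,0,0,0,1],[-1.4,-6.8,0,0,0,0,1],[-2.1,-10.2,0,0,0,0,1],[-2.8,-13.6,0,0,0,0,1],[-3.5,-16.9,0,0,0,0,1]])

```text
time: 45.73
position: [0.473, 0.2591, 0.2095]
tool_rot: [0.999, -0.042, -0.0, -0.0]
ft_force: [1.5, -0.9, 0.0]
grip_width: 0.0869
```

Emit:
apply_moves(series=[[-0.7,-3.4,0,0,0,0,1],[-1.4,-6.8,0,0,0,0,1],[-2.1,-10.2,0,0,0,0,1],[-2.8,-13.6,0,0,0,0,1],[-3.6,-16.9,0,0,0,0,1]])

```text
time: 46.15
position: [0.4514, 0.4305, 0.2094]
tool_rot: [0.999, -0.042, -0.0, 0.0]
ft_force: [-0.6, -0.1, 0.7]
grip_width: 0.0871
```

Emit:
apply_moves(series=[[0,0,0,0,0,0,1],[0,0,0,0,0,0,1],[0,0,0,0,0,0,1],[0,0,0,0,0,0,1]])

```text
time: 46.48
position: [0.452, 0.4274, 0.2092]
tool_rot: [0.999, -0.043, -0.0, 0.001]
ft_force: [-0.5, -1.1, -0.1]
grip_width: 0.0869
```

```bash
python3 look.py .521 .423 .048
```

```text
[452.  427.4 209.2] [179.9   0.   -4.9] [ 0.58  0.54  1.45 -0.    1.15  2.23]
{'c': array([521.4, 423. ]), 'size': array([66.9, 67.2]), 'yaw': 0, 'fill': 0.8, 'px': array([309., 126.])} [69.3 -1.6 -0. ]
```

Emit:
apply_moves(series=[[3.5,-0.2,1,0,0,0,1],[6.9,-0.2,2,0,0,0,1],[6.9,-0.2,6,0,0,0,1],[6.9,-0.2,10,0,0,0,1],[6.9,-0.2,12,0,0,0,1]])

```text
time: 46.95
position: [0.5199, 0.4215, 0.085]
tool_rot: [0.999, -0.044, -0.003, 0.002]
ft_force: [-1.4, -0.5, -0.7]
grip_width: 0.0873
```

Emit:
apply_moves(series=[[0,0,3,0,0,0,1],[0,0,5.1,0,0,0,1],[0,0,5.1,0,0,0,1],[0,0,5.1,0,0,0,0.65],[0,0,5.1,0,0,0,0.65]])

```text
time: 47.37
position: [0.5224, 0.4248, 0.0398]
tool_rot: [0.999, -0.043, 0.001, -0.001]
ft_force: [0.8, -1.4, -0.7]
grip_width: 0.0801
```

Emit:
apply_moves(series=[[0,0,0,0,0,0,0.65],[0,0,0,0,0,0,0.65],[0,0,0,0,0,0,0.65],[0,0,0,0,0,0,0.65],[0,0,0,0,0,0,0.65]])

```text
time: 47.78
position: [0.5222, 0.4254, 0.0405]
tool_rot: [0.999, -0.042, 0.002, -0.001]
ft_force: [0.2, -1.3, 5.4]
grip_width: 0.0656
```

Emit:
apply_moves(series=[[0,0,-2,0,0,0,0.65],[0,0,-6,0,0,0,0.65],[0,0,-10,0,0,0,0.65],[0,0,-14,0,0,0,0.65],[0,0,-17.2,0,0,0,0.65]])

```text
time: 48.2
position: [0.5214, 0.4256, 0.2139]
tool_rot: [0.999, -0.042, 0.001, -0.001]
ft_force: [0.5, 0.9, -1.3]
grip_width: 0.0655
```

Emit:
apply_moves(series=[[-0.2,3.4,0,0,0,0,0.65],[-0.4,6.8,0,0,0,0,0.65],[-0.6,10.2,0,0,0,0,0.65],[-0.8,13.6,0,0,0,0,0.65],[-1,17,0,0,0,0,0.65]])

```text
time: 48.62
position: [0.4959, 0.2553, 0.2107]
tool_rot: [0.999, -0.042, 0.0, -0.0]
ft_force: [0.8, -0.1, 0.3]
grip_width: 0.0659
```

Emit:
apply_moves(series=[[-0.2,3.4,0,0,0,0,0.65],[-0.4,6.8,0,0,0,0,0.65],[-0.6,10.2,0,0,0,0,0.65],[-0.8,13.6,0,0,0,0,0.65],[-1,17.1,0,0,0,0,0.65]])

```text
time: 49.03
position: [0.4718, 0.0857, 0.2107]
tool_rot: [0.999, -0.042, 0.0, -0.0]
ft_force: [1.2, -0.7, -0.4]
grip_width: 0.0655
```

Emit:
apply_moves(series=[[-0.2,3.4,0,0,0,0,0.65],[-0.4,6.8,0,0,0,0,0.65],[-0.6,10.2,0,0,0,0,0.65],[-0.8,13.6,0,0,0,0,0.65],[-0.9,17.1,0,0,0,0,0.65]])

```text
time: 49.45
position: [0.4483, -0.0839, 0.2107]
tool_rot: [0.999, -0.042, 0.0, -0.0]
ft_force: [0.0, -0.5, -1.2]
grip_width: 0.0655
```

Emit:
apply_moves(series=[[0,0,0,0,0,0,0.65],[0,0,0,0,0,0,0.65],[0,0,0,0,0,0,0.65],[0,0,0,0,0,0,0.65]])

```text
time: 49.78
position: [0.4488, -0.0816, 0.2104]
tool_rot: [0.999, -0.041, -0.0, -0.0]
ft_force: [0.1, 0.8, -0.5]
grip_width: 0.0659
```

```bash
python3 place.py .515 -.087 .102; ls -t pics | head -1
```

```text
[448.8 -81.6 210.4] [-180.     0.    -4.8] grip 0.0659
{'c': array([514.5, -86.7]), 'size': array([66.9, 67.2]), 'yaw': 0, 'fill': 0.8, 'px': array([311., 138.])} [65.8 -0.1 -0. ]
{'far': 227.7, 'near': 372.5, 'left': 221.5, 'right': 382.5, 'row': 265, 'col': 300}
held (np.float64(-0.0), np.float64(-3.3), 'len', np.float64(64.7), np.float64(65.0))
MOVE mm 65.8 3.2
p49.8.png
```

Emit:
apply_moves(series=[[3.5,-0.1,0,0,0,0,0.65],[6.6,-0.1,0,0,0,0,0.65],[6.6,-0.1,1,0,0,0,0.65],[6.6,-0.1,2,0,0,0,0.65],[6.6,-0.1,3,0,0,0,0.65]])

```text
time: 50.25
position: [0.514, -0.0857, 0.1792]
tool_rot: [0.999, -0.041, -0.001, -0.0]
ft_force: [-0.7, -0.8, -1.2]
grip_width: 0.0659
```

Emit:
apply_moves(series=[[0,0,1,0,0,0,0.65],[0,0,2,0,0,0,0.65],[0,0,3,0,0,0,0.65],[0,0,4,0,0,0,0.65],[0,0,4.5,0,0,0,0.65]])

```text
time: 50.67
position: [0.5139, -0.0871, 0.1338]
tool_rot: [0.999, -0.042, -0.001, -0.0]
ft_force: [-0.3, -1.4, -0.8]
grip_width: 0.0659
```

Emit:
apply_moves(series=[[0,0,0.5,0,0,0,0.65],[0,0,1,0,0,0,0.65],[0,0,1.5,0,0,0,0.65],[0,0,1.9,0,0,0,0.65],[0,0,2.1,0,0,0,0.65]])

```text
time: 51.08
position: [0.5148, -0.0873, 0.1139]
tool_rot: [0.999, -0.042, -0.0, -0.0]
ft_force: [0.1, 0.3, -0.4]
grip_width: 0.0656
```

Emit:
apply_moves(series=[[0,0,0.1,0,0,0,0.65],[0,0,0.2,0,0,0,0.65],[0,0,0.3,0,0,0,0.65],[0,0,0.3,0,0,0,0.65]])

```text
time: 51.42
position: [0.5156, -0.0873, 0.1125]
tool_rot: [0.999, -0.042, 0.001, 0.0]
ft_force: [-0.6, 0.7, 5.2]
grip_width: 0.0656
```

Seated at exactly the expected 112.5. I'll release, retreat and check both stacks.

Emit:
apply_moves(series=[[0,0,0,0,0,0,0.65],[0,0,-0.1,0,0,0,1],[0,0,-0.1,0,0,0,1],[0,0,-0.1,0,0,0,1],[0,0,-0.1,0,0,0,1]])

```text
time: 51.83
position: [0.515, -0.0874, 0.1123]
tool_rot: [0.999, -0.042, 0.0, 0.0]
ft_force: [0.7, 0.1, -0.0]
grip_width: 0.0833
```

Emit:
apply_moves(series=[[0,0,-1,0,0,0,1],[0,0,-4,0,0,0,1],[0,0,-8,0,0,0,1],[0,0,-11,0,0,0,1],[0,0,-11,0,0,0,1]])

```text
time: 52.25
position: [0.5191, -0.0888, 0.2291]
tool_rot: [0.999, -0.042, 0.007, 0.002]
ft_force: [0.9, -0.7, 0.6]
grip_width: 0.0869
```

Emit:
apply_moves(series=[[-2.2,-3,0,0,0,0,1],[-4.5,-6,0,0,0,0,1],[-6.5,-8.5,0,0,0,0,1],[-8,-8.5,0,0,0,0,1],[-8,-8.5,0,0,0,0,1]])

```text
time: 52.67
position: [0.438, 0.0062, 0.222]
tool_rot: [0.999, -0.041, -0.002, -0.0]
ft_force: [0.3, -0.9, -0.7]
grip_width: 0.0867
```

Emit:
apply_moves(series=[[0,0,0,0,0,0,1],[0,0,0,0,0,0,1],[0,0,0,0,0,0,1]])

```text
time: 52.92
position: [0.444, 0.0031, 0.2226]
tool_rot: [0.999, -0.043, 0.001, 0.0]
ft_force: [0.9, -0.5, 0.1]
grip_width: 0.0868
```

```bash
python3 - <<'E'
from vis import *
P,_,_=tool();print(P.round(1))
im,p=grab("wrist"); s,ps=grab("scene")
print("round top",outline(im,p,(.515,-.087),.120),"foot",foot(im,p,(.515,-.087)))
print("square top",outline(im,p,(.489,.097),.084),"foot",foot(im,p,(.489,.097)))
a=cv2.resize(s[190:290,250:380],(640,492),interpolation=cv2.INTER_CUBIC)
cv2.imwrite("pics/f1.png",np.hstack([cv2.resize(im[:300],(400,188))[:, :],np.zeros((188,240,3),np.uint8)])[:,:,::-1]) 
cv2.imwrite("pics/f2.png",np.vstack([im[:290],a])[::1,:,::-1][:,:,:])
cv2.imwrite("pics/f2.png",cv2.resize(cv2.imread("pics/f2.png"),None,fx=.76,fy=.76,interpolation=cv2.INTER_AREA))
E
```

```text
[444.    3.1 222.6]
round top {'c': array([514.8, -83.3]), 'size': array([65.4, 79.8]), 'yaw': 0, 'fill': 0.78, 'px': array([437., 118.])} foot {'c': array([515.8, -71.5]), 'size': array([61.6, 94.1]), 'yaw': -1.1, 'ell': array([515.5, -87.7]), 'ax': array([93.6, 94.8])}
square top {'c': array([488.5,  92. ]), 'size': array([72.7, 65. ]), 'yaw': -4.9, 'fill': 0.97, 'px': array([195., 168.])} foot {'c': array([489.7,  96.5]), 'size': array([95.3, 95. ]), 'yaw': -4.9, 'ell': array([552.8,  97.6]), 'ax': array([ 92.6, 245.1])}
```

View pics/f2.png

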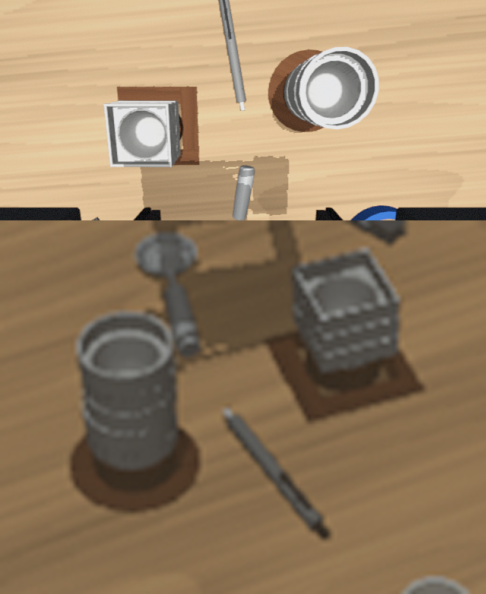

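The wrist and scene views show five even round bands and three aligned square bands, both stacks upright. Last, a bystander check against the first scene picture, then I hand in.

```bash
python3 - <<'E'
from vis import *
s,ps=grab("scene"); s0=cv2.imread("pics/scene0.png")[:,:,::-1]
d=np.abs(s.astype(int)-s0).max(2)
for n,(x0,y0,x1,y1) in dict(tape=(214,203,250,230),spoon=(286,194,304,226),clip=(341,181,360,196),marker=(308,239,340,276),cup=(354,284,378,312),jar=(412,255,436,290)).items():
    print(n,"changed px frac",(d[y0:y1,x0:x1]>45).mean().round(3))
t,pt=grab("top")
for q in LIDS: print(q,outline(t,pt,q,r=.045))
o=robot.get_obs();print(o["time"],o["ft_force"].round(1))
print(robot.hand_in())
E
```

```text
tape changed px frac 0.0
spoon changed px frac 0.142
clip changed px frac 0.0
marker changed px frac 0.0
cup changed px frac 0.0
jar changed px frac 0.0
(0.442, 0.315) None
(0.465, -0.289) None
(0.478, -0.417) None
(0.515, -0.087) {'c': array([519.5, -91.8]), 'size': array([73.1, 75.9]), 'yaw': 0, 'fill': 0.82, 'px': array([366., 252.])}
(0.521, 0.423) None
(0.621, -0.247) None
(0.606, 0.261) None
(0.634, 0.088) None
53.1167 [0.3 1.  0.9]
the job is handed in; nothing more can be done
None
```

I put all eight lids away and handed the job in at 53 s of the 210 s limit. Five round lids are nested in the round collar and three square lids in the square collar. One of the five round lids was already standing in the round collar, so I moved seven.

**Last checks that agree:**
- **Seating:** each lid I added touched down within about 1 mm of its expected height, 18 mm above the one below.
- **Alignment:** the square stack's rims read -4.9°, the same as the foot.
- **Upright:** the wrist and scene views show both stacks upright with even bands.
- **Shelf:** no lid is left at any of the starting places.
- **Bystanders:** the tape, clip, marker, cup and jar show no change from the first scene picture.

**What failed or disagreed:**
- **Grasps:** the first close passed over the rim, and one square lid slipped out on lifting. I regrasped it lower and it held.
- **Teaspoon:** 14% of its picture area changed. I think this is the gripper's shadow, because nothing came near it, but I did not measure it separately.
- **Final stack centres:** the last centre and size readings for both stacks came from oblique views, so they are biased. The straight-above readings I rely on were taken while stacking, and none was taken of either stack after its last lid went on.

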